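Gauge the collars on the indexing table and sort them

TASK

Two or three brass collars stand under the clear cover, and each has to be checked with the plug gauge and sorted. Step the table round by its spring plunger (lift the knob, swing it a quarter turn anticlockwise seen from above, let the pin drop home), and for each collar that comes into the opening, in the order in which they come round, push the gauge in as far as it will go with the pin home, then put the collar in the black tray if the gauge went right in to its handle, or in the red tray if it stopped short. Finish with the gauge back home in its wooden stand and the table locked with its blank side in the opening as it is now; leave the bottles, the vial and the canister alone.

Things in the scene. Friction and masses are not known exactly. Their poses are not given: they have to be found in the camera images.
- index_table: fixed table: base and clear cover 240x240 mm on corner pillars, cover 58 to 63 mm above the worktop. Origin: centre of the underside, on the head's axis; -x points to the cover's front cut-out, 100 mm wide in y, from x = -120 to -58 mm. On the cover a 112x112 mm steel index plate, top at z = 67 mm, with four 9 mm holes at x, y = +-31.1 mm, one per position
- index_head (a joint): angle of the turning head (rad): 0 at the start (home: yellow dot in the opening), grows anticlockwise from above, no end stops, stays where left (0.06 N m friction). Nest 1 is in the opening at 1.571, nest 2 at 3.142, nest 3 at 4.712, home again at 6.283. Black disc 214 mm across, top at z = 26 mm; nest rings 33 mm inside, 42 outside, 7 high. Pin play in a hole about 1.5 mm
- plunger (a joint): lift of the spring plunger (m): 0 = pin home in a hole, 0.013 = fully up. The pin must be lifted 8 mm to clear the index plate (lift 10 to 12); the spring pulls down with 5 N when home and 8 N when up. Let go between holes, the pin rests on the plate at 0.008
- knob (a point): middle of the plunger's round black knob, 22 mm across (26 at the top rim), 27 mm high, from 13 mm below to 13 above this point, which is 100 mm above the worktop when home. On the end of a crank, 44 mm from the table's axis: lifted and swung on that circle it turns the head, in the index_table frame at the angle index_head - 0.785 from +x
- home_hole (a point): mouth of the index hole that the pin is in when the table is home
- window (a point): centre of the opening, at the height of the disc's top (26 mm above the worktop), 88 mm from the axis: the centre of a nest is here when the pin is home. A collar here has its underside at this height and its top 28 mm above it; fingers come down through the cut-out
- gauge: plug gauge: steel plug 12 mm in diameter and 26 mm long with a chamfered tip, under a round aluminium handle 20 mm in diameter and 62 mm long with a green band; 90 g. Origin at the centre of the plug's tip, z up along the gauge: the handle runs from z = 26 to 88 mm. In a good collar it goes in 26 mm, until the handle sits on the collar; in a bad one it stops 12 mm in
- gauge_stand: fixed wooden block 50x50x36 mm with a blind hole 15 mm in diameter and 30 mm deep in the middle of its top; origin at the centre of its underside. The gauge stands in it upright, handle resting on the block, so its tip is 10 mm above the stand's origin
- accessory_tray: loose black tray for good collars, 254x88x27 mm, long along its x, walls 2 mm, inner floor 2 mm above its origin, which is the centre of its underside; 0.5 kg, may get knocked
- reject_tray: loose red tray for bad collars, 150x88x27 mm, long along its x, walls and floor 3 mm, origin at the centre of its underside; 0.4 kg, may get knocked
- dropper_bottle: brown dropper bottle with black cap, 33 mm across, 84 mm high, at the left behind the table; not part of the job
- objective_can: black canister with grey lid, 40 mm across, 51 mm high, behind the table; not part of the job
- vial: clear vial with blue cap, 22 mm across, 52 mm high, behind the table; not part of the job
- collar_1a: brass collar, 30 mm outside, 28 mm high, 60 g, mouth of the bore 15 mm; origin at the centre of its underside, z up along the bore. Starts upright in nest 1, its underside on the disc; one or other of two names is used, or none, and the nest is empty. Good: bored 15 mm right through; bad: 15 mm only for the upper 12 mm, then 9 mm. Which it is, the gauge must tell
- collar_1b: brass collar, 30 mm outside, 28 mm high, 60 g, mouth of the bore 15 mm; origin at the centre of its underside, z up along the bore. Starts upright in nest 1, its underside on the disc; one or other of two names is used, or none, and the nest is empty. Good: bored 15 mm right through; bad: 15 mm only for the upper 12 mm, then 9 mm. Which it is, the gauge must tell
- collar_2a: brass collar, 30 mm outside, 28 mm high, 60 g, mouth of the bore 15 mm; origin at the centre of its underside, z up along the bore. Starts upright in nest 2, its underside on the disc; one or other of two names is used, or none, and the nest is empty. Good: bored 15 mm right through; bad: 15 mm only for the upper 12 mm, then 9 mm. Which it is, the gauge must tell
- collar_2b: brass collar, 30 mm outside, 28 mm high, 60 g, mouth of the bore 15 mm; origin at the centre of its underside, z up along the bore. Starts upright in nest 2, its underside on the disc; one or other of two names is used, or none, and the nest is empty. Good: bored 15 mm right through; bad: 15 mm only for the upper 12 mm, then 9 mm. Which it is, the gauge must tell
- collar_3a: brass collar, 30 mm outside, 28 mm high, 60 g, mouth of the bore 15 mm; origin at the centre of its underside, z up along the bore. Starts upright in nest 3, its underside on the disc; one or other of two names is used, or none, and the nest is empty. Good: bored 15 mm right through; bad: 15 mm only for the upper 12 mm, then 9 mm. Which it is, the gauge must tell
- collar_3b: brass collar, 30 mm outside, 28 mm high, 60 g, mouth of the bore 15 mm; origin at the centre of its underside, z up along the bore. Starts upright in nest 3, its underside on the disc; one or other of two names is used, or none, and the nest is empty. Good: bored 15 mm right through; bad: 15 mm only for the upper 12 mm, then 9 mm. Which it is, the gauge must tell
Mind the look-alikes: they are no part of the job. What is meant by the gauge_stand is not blue, and is the larger of those in its own colour.

How it is judged:
By the outcome, as a careful person would: the job done as asked, in the order asked, and still so for the second after the job is handed in, with the robot touching nothing.
Of collar_1a, collar_1b only 1 to 1 are there at a start; the rules pass over those that are not, and their reading is None.
Of collar_2a, collar_2b only 1 to 1 are there at a start; the rules pass over those that are not, and their reading is None.
Of collar_3a, collar_3b only 1 to 1 are there at a start; the rules pass over those that are not, and their reading is None.
Of collar_1a, collar_1b, collar_2a, collar_2b, collar_3a, collar_3b only 5 to 5 are there at a start; the rules pass over those that are not, and their reading is None.
At some moment in a run one of accessory_tray, reject_tray may be knocked a few centimetres aside while the robot is not near it.
It also fails if it takes over 210 s, if anything falls off the work surface, if the arm or the gripper's body presses on something with over 40 N, if the wrist force passes 120 N, or if a joint passes its speed limit or range.

ROBOT

A 7-joint arm with a two-finger parallel gripper is mounted at the origin on a cart in front of the work surface, level with it; the furniture and walls round the work are solid. World frame = base frame: x ahead of the robot, y to its left, z up, the work surface at z = 0. Lengths are in mm, angles in rad, forces in N, time in s.
With the tool pointing down it reaches from about 425 to 1025 mm from the base axis. Payload 3.6 kg.
Tool frame: the origin (TCP) lies on the centre line of the jaws, within the pads' length; the fingertips stand 22 mm ahead of it and the grasp point (between the pads) lies 3 mm ahead of it; z points along the fingers, y is the line along which they close (so a half turn about z gives the same grasp; the last joint's range is limited). The gripper opens to 85 mm and grips with 20 to 120 N. Pads are 22 mm wide; open, the fingers measure 114 mm over their backs; the gripper's body (76 mm by 85 mm) begins 54 mm behind the grasp point. The pads swing forward as they close: fully open they stand 13 mm farther back than shut.
Start: joints at [1.048, 0.591, 0.048, 1.609, -0.033, 0.943, -0.034], TCP at [302.102, -659.063, 253.302] pointing down, gripper open.
Joint ranges: [-2.69, 2.69], [-0.47, 2.24], [-1.27, 1.36], [0.19, 2.51], [-1.53, 4.68], [0.08, 2.07], [-3.09, 3.09]. Speed limits (rad/s): [2.57, 2.57, 3.14, 3.14, 3.14, 3.14, 3.14].

INTERFACE

Orientations are given as a unit quaternion [w, x, y, z].
In Python, from rig import r, eyes gives the robot as it stands.
- The arm moves only by the tool carry_out, never from a script. Its argument "plan" is a list of rows, each a list of 3 entries, a list of its own where there are three numbers: the turn, a rotation vector about the tool's x, y, z in degrees, then the shift along the tool's x, y, z in mm, then the gripper command: -1 is shut, 1 is fully open, values between are in proportion. In form: [[[rx, ry, rz], [dx, dy, dz], grip], ...]. A call has exactly 5 rows; each row shifts and turns the commanded pose from where the row before left it, along the tool's axes as they then stand; what a row does not reach is not made up. A row lasts 1/10 s, in which the tool goes at most 50 mm and 8.59 degrees, less where a joint would pass 70% of its speed; a pose out of reach is approached as far as the arm can. A call with a gripper value outside its range is refused whole. The fingers move at their own pace and stop on an object; "squeeze" is the grip in N (left out, the last holds). Time passes only in rows, so rows that do not move let the fingers close, or fill a call up. It gives the time, the measured TCP pose, the force, the opening and the grip force at its end, in the units of the state.
- r.sense(): the state, without advancing time (a new reading comes with each control period).
- eyes.read_camera(name): name is "side" or "top"; returns the picture (480x640x3 uint8, blue, green, red); there is no depth.
- eyes.camera_params(name): a dict with "mtx" (3x3 intrinsics, pixels), "distortion" ([k1, k2, p1, p2, k3] as OpenCV has them; the pictures are not rectified), "origin" and "orientation" of the camera in the world. Camera axes: x right, y down, z forward; pixel columns grow to the right and rows downward; lengths in mm; the calibration is good to about 2 mm. A picture is of the moment at which its call begins. camera_params takes no time and is no camera call.
- r.hand_in(): hands the job in; it is judged then, once.
The state is a dict: "clock": time; "joint_pos": joint angles; "dq": joint speeds; "tau": joint torques, N m; "tool_pos": TCP position; "eef_rot": TCP orientation; "force": force on the tool from outside, world axes, zero at the start; "ft_torque": the same for the moment, N m; "grip_width": finger opening in mm; "grip_force": force on a finger pad.
Only numpy, scipy, OpenCV 4.12 (cv2) and the standard library are available. Lean on these libraries where they do the work, as an engineer would, in place of code of your own. Each camera call takes 0.05 s, during which the arm holds its last target. There are 200 camera calls.

## Working session

There is one attempt and no reset: what is moved stays moved. The work goes in short steps, Python scripts to look and compute and a tool call to move; the robot and the scene stay as the last step left them, time stands still between calls to the robot, and variables do not carry over. Pictures are saved under pics/ and viewed, at most 14 in all, crops included, and the job is handed in when it is done.

Besides the shell and the picture viewer there is one more tool, called as name(argument=value, ...) on one line, values as JSON. carry_out: Moves the arm, as the interface text tells. Its arguments: {"type":"object","properties":{"plan":{"type":"array","items":{"type":"array"}},"squeeze":{"type":"number"}},"required":["plan"]}

```bash
ls; mkdir -p pics
python3 - <<'E'
from rig import r,eyes
import cv2,json
for n in("side","top"):
    cv2.imwrite(f"pics/{n}0.png",eyes.read_camera(n)); p=eyes.camera_params(n); print(n,{k:(v.tolist() if hasattr(v,'tolist') else v) for k,v in p.items()})
s=r.sense(); print({k:(v.tolist() if hasattr(v,'tolist') else v) for k,v in s.items()})
E
```

```text
pics
side {'mtx': [[513.0191001601439, 0.0, 312.29371520260133], [0.0, 513.0191001601439, 236.77445108865217], [0.0, 0.0, 1.0]], 'distortion': [-0.0037932413495271305, 0.0, 0.0, 0.0, 0.0], 'origin': [553.7684848462543, -1010.6381364275862, 481.5453606430998], 'orientation': [-0.5540071356319933, 0.8323849233007856, -0.01385222534998316, 0.0044214232134732875]}
top {'mtx': [[556.9106474648131, 0.0, 318.3870399605663], [0.0, 556.9106474648131, 239.14357754870562], [0.0, 0.0, 1.0]], 'distortion': [-0.1754066533174624, 0.0, 0.0, 0.0, 0.0], 'origin': [402.2082570880586, -83.28437524147937, 1397.638494464239], 'orientation': [-0.04751558890404339, 0.7078573956649133, -0.7033184524787263, 0.04498144747023947]}
{'clock': 0.1, 'joint_pos': [1.0474855742048936, 0.592032959697795, 0.04831069164805164, 1.6096906625814302, -0.033290698491201684, 0.9427045819969588, -0.033697728843993975], 'dq': [-0.001318823569529072, -0.002472470006493185, 0.0003876647437796483, -0.004181413491001946, 0.0002496084356369093, 0.001099870490639433, -0.0011044295148712724], 'tau': [0.005011998291593045, -54.99985456466675, 1.5532349422574043, -19.882366061210632, 0.009724740812089294, 0.0038210857019294053, -1.9178906995875877e-05], 'tool_pos': [301.82077970761907, -658.4184485940925, 252.25260569940883], 'eef_rot': [-0.0009768249025500764, 0.9769872412123058, 0.21329533376348417, -0.00027733770315295996], 'force': [-0.435405003055338, 0.1277641138249233, -0.5235394532929871], 'ft_torque': [0.01878624796406997, -0.002927089444025543, -0.016117883542405464], 'grip_force': 0.0, 'grip_width': 85.31671783239352}
```

View pics/side0.png

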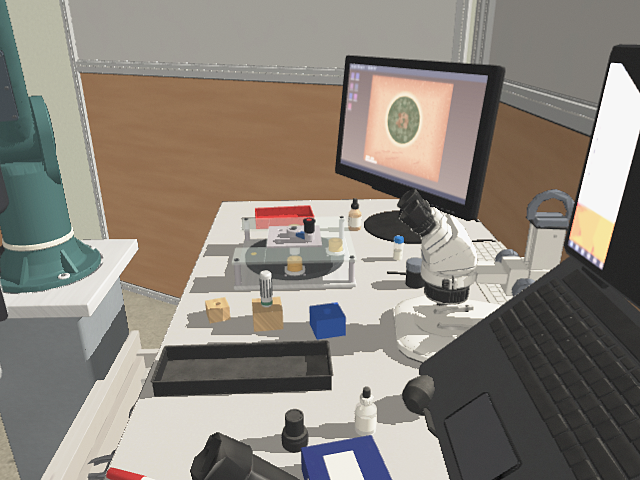

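View pics/top0.png

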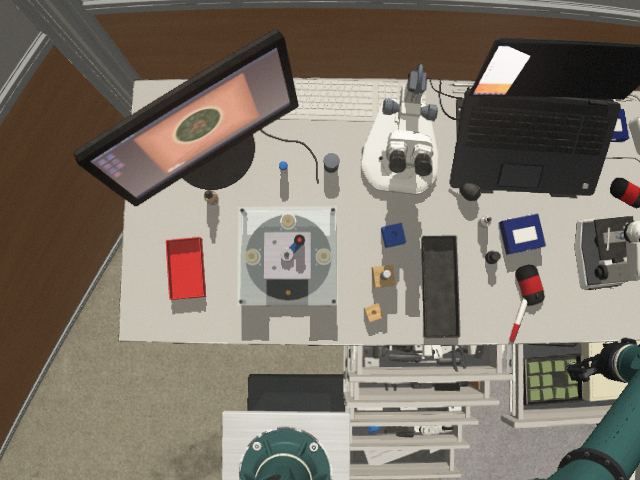

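```bash
cat > h.py <<'E'
from rig import r,eyes
import cv2,numpy as np
from scipy.spatial.transform import Rotation as R
P={n:eyes.camera_params(n) for n in("side","top")}
def rot(q): return R.from_quat(q,scalar_first=True).as_matrix()
def ray(n,px):
    p=P[n];u=cv2.undistortPoints(np.array([[px]],float),np.array(p["mtx"]),np.array(p["distortion"]))[0,0]
    d=rot(p["orientation"])@[u[0],u[1],1];return np.array(p["origin"]),d/np.linalg.norm(d)
def plane(n,px,z):
    o,d=ray(n,px);return (o+d*(z-o[2])/d[2]).round(1)
def tri(pt,ps):
    a,u=ray("top",pt);b,v=ray("side",ps);s,t=np.linalg.lstsq(np.c_[u,-v],b-a,rcond=None)[0]
    return ((a+u*s+b+v*t)/2).round(1),round(float(np.linalg.norm(a+u*s-b-v*t)),1)
def proj(n,X):
    p=P[n];M=rot(p["orientation"]).T
    return cv2.projectPoints(np.array([X],float),cv2.Rodrigues(M)[0],-M@np.array(p["origin"]),np.array(p["mtx"]),np.array(p["distortion"]))[0][0,0].round(1)
def crop(n,x0,y0,w,h,k,f,im=None):
    im=eyes.read_camera(n) if im is None else im
    cv2.imwrite(f,cv2.resize(im[y0:y0+h,x0:x0+w],None,fx=k,fy=k,interpolation=cv2.INTER_CUBIC))
def blobs(im,lo,hi,roi,amin=15):
    x0,y0,w,h=roi;m=cv2.inRange(cv2.cvtColor(im[y0:y0+h,x0:x0+w],cv2.COLOR_BGR2HSV),lo,hi)
    for c in cv2.findContours(m,cv2.RETR_EXTERNAL,cv2.CHAIN_APPROX_NONE)[0]:
        if cv2.contourArea(c)>=amin:
            M=cv2.moments(c);q=cv2.minAreaRect(c)
            yield (x0+M["m10"]/M["m00"],y0+M["m01"]/M["m00"]),cv2.contourArea(c),cv2.boxPoints(q)+[x0,y0]
def st():
    s=r.sense();print(round(s["clock"],2),np.round(s["tool_pos"],1),np.round(s["eef_rot"],4),"F",np.round(s["force"],1),"w",round(s["grip_width"],1),"g",round(s["grip_force"],1));return s
E
python3 - <<'E'
from h import *
t=cv2.imread("pics/top0.png");s=cv2.imread("pics/side0.png")
crop("top",230,195,200,140,4,"pics/topc.png",t)
crop("side",200,190,160,150,5 if 0 else 4,"pics/sidec.png",s)
E
```

```text
(no output)
```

View pics/topc.png

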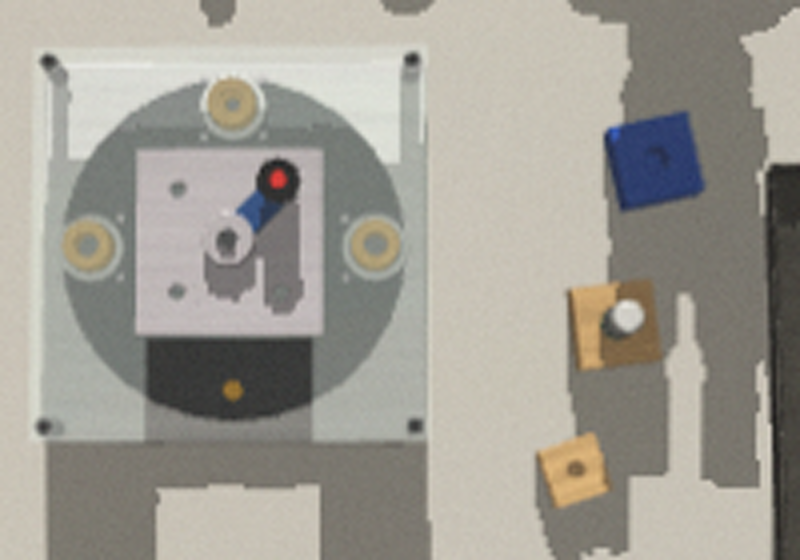

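View pics/sidec.png

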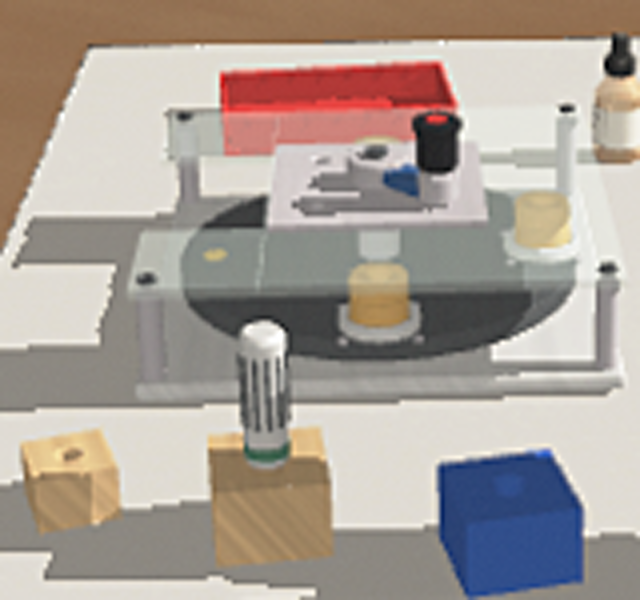

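```bash
cat > meas.py <<'E'
from h import *
T=lambda x,y:(230+x/4-.375,195+y/4-.375)
S=lambda x,y:(200+x/4-.375,190+y/4-.375)
print("knobtop(113)",tri(T(278,179),S(437,118)))
bt=[(48,61),(412,60),(43,427),(416,427)];bs=[(185,117),(566,109),(146,278),(608,268)]
# side bs order: far-left,... side camera looks +y: left of image=-x... map by plane
for a in bt: print("bolt top z63",plane("top",T(*a),63))
for a in bs: print("bolt side z63",plane("side",S(*a),63))
print("axis plate z67 corners",[plane("top",T(*a),67) for a in((135,149),(324,149),(324,335),(135,335))])
print("holes",[plane("top",T(*a),67) for a in((178,189),(177,292))])
print("dot z26",plane("top",T(232,390),26), plane("side",S(215,255),26))
print("collars z54",[plane("top",T(*a),54) for a in((89,244),(232,103),(374,244))])
print("gauge top(98)",tri(T(628,315),S(263,331)),"z98",plane("top",T(628,315),98),plane("side",S(263,331),98))
print("stand top corners z36",[plane("top",T(*a),36) for a in((570,290),(652,280),(661,361),(580,370))])
print("stand side top z36",[plane("side",S(*a),36) for a in((208,435),(322,429),(331,470))])
t=cv2.imread("pics/top0.png")
print("red",[(np.round(c,1),a,[plane("top",q,27).tolist() for q in b]) for c,a,b in blobs(t,(0,150,60),(8,255,255),(150,220,70,100),200)])
print("black",[(np.round(c,1),a,[plane("top",q,27).tolist() for q in b]) for c,a,b in blobs(t,(0,0,0),(180,255,75),(412,225,60,125),800)])
E
python3 meas.py
```

```text
knobtop(113) (array([571. , -33.2, 111.4]), 0.5)
bolt top z63 [648.9 110.2  63. ]
bolt top z63 [ 650.6 -112.1   63. ]
bolt top z63 [426.3 108.1  63. ]
bolt top z63 [ 428.3 -115.3   63. ]
bolt side z63 [428.  103.4  63. ]
bolt side z63 [648.7 105.7  63. ]
bolt side z63 [ 429.2 -115.2   63. ]
bolt side z63 [ 651.5 -113.8   63. ]
axis plate z67 corners [array([594.3,  55.3,  67. ]), array([595. , -59.1,  67. ]), array([482.7, -60. ,  67. ]), array([481.8,  53.2,  67. ])]
holes [array([570.1,  28.8,  67. ]), array([507.8,  28.4,  67. ])]
dot z26 [450.9  -3.   26. ] [452.   -8.7  26. ]
collars z54 [array([537.7,  83.6,  54. ]), array([624.9,  -2.3,  54. ]), array([538.9, -89.6,  54. ])]
gauge top(98) (array([ 493.6, -238.7,   95.2]), 0.0) z98 [ 493.4 -238.4   98. ] [ 494.  -244.3   98. ]
stand top corners z36 [array([ 513. , -210.1,   36. ]), array([ 519.4, -260.8,   36. ]), array([ 469.6, -265.9,   36. ]), array([ 464. , -216.1,   36. ])]
stand side top z36 [array([ 466. , -220.8,   36. ]), array([ 515.8, -217.6,   36. ]), array([ 520.6, -253. ,   36. ])]
red [(array([184.8, 268. ]), 2008.5, [[579.7, 308.7, 27.0], [586.7, 217.5, 27.0], [438.3, 202.2, 27.0], [430.6, 292.2, 27.0]])]
black [(array([439.9, 286.4]), 3423.5, [[592.0, -333.5, 27.0], [595.1, -424.1, 27.0], [342.7, -426.6, 27.0], [340.9, -337.6, 27.0]])]
```

carry_out(plan=[[[0, 0, 4.9], [0, 0, 0], 0.2], [[0, 0, 4.9], [0, 0, 0], 0.2], [[0, 0, 4.9], [0, 0, 0], 0.2], [[0, 0, 4.9], [0, 0, 0], 0.2], [[0, 0, 5], [0, 0, 0], 0.2]])

```text
clock: 0.6
tool_pos: [301.9, -658.6, 252.6]
eef_rot: [-0.001, 1.0, -0.002, -0.0]
force: [0.8, 0.3, -0.7]
grip_width: 51.5
grip_force: 0.0
```

carry_out(plan=[[[0, 0, 0], [13, -31, 0], 0.2], [[0, 0, 0], [13, -31, 0], 0.2], [[0, 0, 0], [13, -31, 0], 0.2], [[0, 0, 0], [13, -31, 0], 0.2], [[0, 0, 0], [13, -31, 0], 0.2]])

```text
clock: 1.1
tool_pos: [367.3, -502.4, 252.8]
eef_rot: [-0.0, 1.0, 0.0, -0.0]
force: [-0.3, -0.5, -0.3]
grip_width: 51.2
grip_force: 0.0
```

carry_out(plan=[[[0, 0, 0], [13, -31, 0], 0.2], [[0, 0, 0], [13, -31, 0], 0.2], [[0, 0, 0], [13, -31, 0], 0.2], [[0, 0, 0], [13, -31, 0], 0.2], [[0, 0, 0], [13, -31, 0], 0.2]])

```text
clock: 1.6
tool_pos: [432.1, -347.5, 253.0]
eef_rot: [-0.0, 1.0, 0.0, -0.0]
force: [0.5, -0.8, -0.1]
grip_width: 51.1
grip_force: 0.0
```

carry_out(plan=[[[0, 0, 0], [13, -31, 0], 0.2], [[0, 0, 0], [13, -31, 0], 0.2], [[0, 0, 0], [13, -31, 0], 0.2], [[0, 0, 0], [13, -31, 0], 0.2], [[0, 0, 0], [13, -31, 0], 0.2]])

```text
clock: 2.1
tool_pos: [496.9, -192.6, 253.0]
eef_rot: [-0.0, 1.0, 0.0, -0.0]
force: [0.6, 0.5, -0.2]
grip_width: 51.5
grip_force: 0.0
```

carry_out(plan=[[[0, 0, 0], [13, -31, 0], 0.2], [[0, 0, 0], [13, -31, 0], 0.2], [[0, 0, 0], [13, -31, 0], 0.2], [[0, 0, 0], [13, -31, 0], 0.2], [[0, 0, 0], [13, -31, 0], 0.2]])

```text
clock: 2.6
tool_pos: [561.9, -37.6, 253.0]
eef_rot: [0.0, 1.0, 0.0, -0.0]
force: [0.2, -0.5, 0.5]
grip_width: 51.2
grip_force: 0.0
```

carry_out(plan=[[[0, 0, 0], [0, 0, 0], 0], [[0, 0, 0], [0, 0, 0], 0], [[0, 0, 0], [0, 0, 0], 0], [[0, 0, 0], [0, 0, 0], 0], [[0, 0, 0], [0, 0, 0], 0]])

```text
clock: 3.1
tool_pos: [561.4, -40.4, 253.3]
eef_rot: [0.0, 1.0, -0.001, -0.0]
force: [0.3, 0.1, 0.6]
grip_width: 42.5
grip_force: 0.0
```

carry_out(plan=[[[0, 0, 0], [8, -6, 0], 0], [[0, 0, 7.4], [0, 0, 0], 0], [[0, 0, 7.4], [0, 0, 0], 0], [[0, 0, 7.4], [0, 0, 0], 0], [[0, 0, 7.4], [0, 0, 0], 0]])

```text
clock: 3.6
tool_pos: [570.5, -32.7, 253.4]
eef_rot: [-0.0, 0.966, -0.258, 0.0]
force: [-0.3, 0.8, -0.0]
grip_width: 42.9
grip_force: 0.0
```

carry_out(plan=[[[0, 0, 7.4], [0, 0, 20], 0], [[0, 0, 7.4], [0, 0, 20], 0], [[0, 0, 0], [0, 0, 25], 0], [[0, 0, 0], [0, 0, 20], 0], [[0, 0, 0], [0, 0, 15], 0]])

```text
clock: 4.1
tool_pos: [570.1, -32.4, 152.0]
eef_rot: [0.0, 0.926, -0.377, -0.0]
force: [-0.1, -0.6, 0.4]
grip_width: 42.9
grip_force: 0.0
```

Run:
```python
from h import *
st(); crop("side",230,130,160,130,4.5,"pics/s2.png")
```

```text
4.1 [570.1 -32.4 152. ] [ 1.000e-04  9.260e-01 -3.775e-01 -4.000e-04] F [-0.1 -0.6  0.4] w 42.9 g 0.0
```

View pics/s2.png

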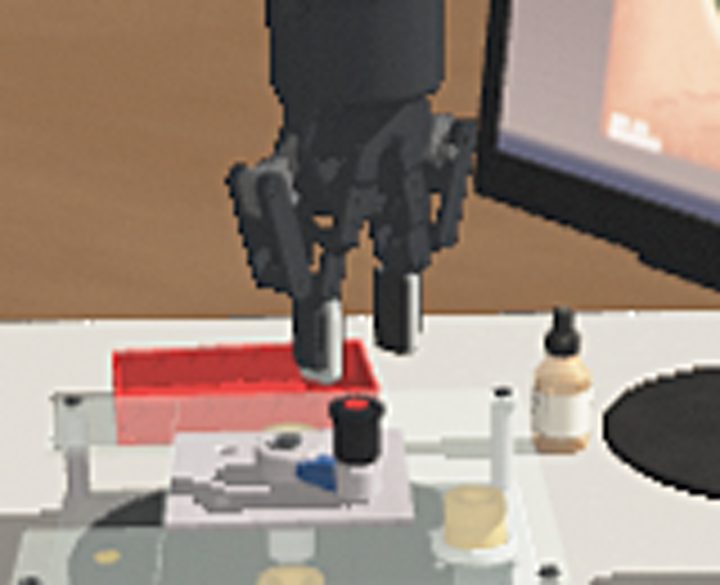

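carry_out(plan=[[[0, 0, 0], [0, 0, 15], 0], [[0, 0, 0], [0, 0, 13], 0], [[0, 0, 0], [0, 0, 10], 0], [[0, 0, 0], [0, 0, 0], 0], [[0, 0, 0], [0, 0, 0], 0]])

```text
clock: 4.65
tool_pos: [570.0, -32.9, 115.3]
eef_rot: [-0.0, 0.926, -0.378, -0.0]
force: [0.5, -0.1, 0.9]
grip_width: 42.5
grip_force: 0.0
```

carry_out(plan=[[[0, 0, 0], [0, 0, 0], -0.6], [[0, 0, 0], [0, 0, 0], -0.8], [[0, 0, 0], [0, 0, 0], -1], [[0, 0, 0], [0, 0, 0], -1], [[0, 0, 0], [0, 0, 0], -1]], squeeze=60)

```text
clock: 5.15
tool_pos: [569.9, -33.5, 116.2]
eef_rot: [0.0, 0.926, -0.378, 0.0]
force: [-1.8, -1.7, 5.4]
grip_width: 23.0
grip_force: 58.5
```

Run:
```python
from h import *
s=st();print(np.round(s["joint_pos"],2)); print(proj("side",[570.1,-32.4,130]))
```

```text
5.15 [569.9 -33.5 116.2] [ 1.000e-04  9.259e-01 -3.776e-01  4.000e-04] F [-1.8 -1.7  5.4] w 23.0 g 58.5
[-0.17  0.6   0.2   2.06 -0.24  0.5  -2.13]
[308.2 210.4]
```

carry_out(plan=[[[0, 0, 0], [0, 0, -4], -1], [[0, 0, 0], [0, 0, -4], -1], [[0, 0, 0], [0, 0, -3], -1], [[0, 0, 0], [0, 0, 0], -1], [[0, 0, 0], [0, 0, 0], -1]])

```text
clock: 5.65
tool_pos: [569.8, -33.5, 126.0]
eef_rot: [0.0, 0.926, -0.378, 0.0]
force: [1.9, -2.7, -7.6]
grip_width: 22.7
grip_force: 59.1
```

Run:
```python
from h import *
s=st(); crop("side",230,160,150,110,5,"pics/s3.png")
```

```text
5.65 [569.8 -33.5 126. ] [ 3.000e-04  9.259e-01 -3.777e-01  2.000e-04] F [ 1.9 -2.7 -7.6] w 22.7 g 59.1
```

View pics/s3.png

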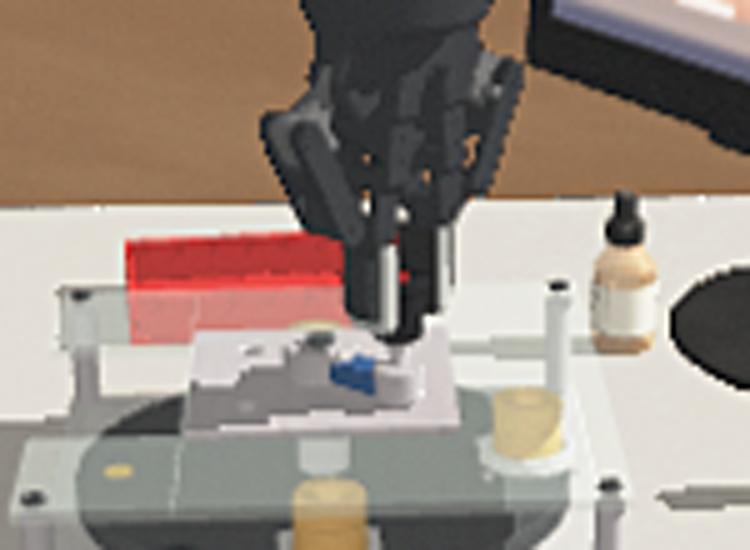

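carry_out(plan=[[[0, 0, 0], [0, 0, -1], -1], [[0, 0, -7.5], [-0.4, -5.7, 0], -1], [[0, 0, -7.5], [-0.4, -5.7, 0], -1], [[0, 0, -7.5], [-0.4, -5.8, 0], -1], [[0, 0, -7.5], [-0.4, -5.7, 0], -1]])

```text
clock: 6.2
tool_pos: [580.6, -13.4, 127.1]
eef_rot: [0.0, 0.992, -0.123, -0.0]
force: [1.9, -1.6, -8.7]
grip_width: 22.9
grip_force: 59.2
```

Run:
```python
from h import *
s=st(); a=np.radians(-14.5); print(538.5+44*np.cos(a),-2.7+44*np.sin(a))
```

```text
6.2 [580.6 -13.4 127.1] [ 3.000e-04  9.924e-01 -1.230e-01 -5.000e-04] F [ 1.9 -1.6 -8.7] w 22.9 g 59.2
581.0984961766368 -13.716720178395423
```

carry_out(plan=[[[0, 0, -7.5], [-0.4, -5.7, 0], -1], [[0, 0, -7.5], [-0.4, -5.7, 0], -1], [[0, 0, -7.5], [-0.4, -5.8, 0], -1], [[0, 0, -7.5], [-0.4, -5.7, 0], -1], [[0, 0, -7.5], [-0.4, -5.7, 0], -1]])

```text
clock: 6.7
tool_pos: [578.0, 15.2, 127.0]
eef_rot: [-0.0, 0.979, 0.203, -0.001]
force: [0.6, -2.2, -8.1]
grip_width: 22.6
grip_force: 59.2
```

carry_out(plan=[[[0, 0, -7.5], [-0.4, -5.8, 0], -1], [[0, 0, -7.5], [-0.4, -5.7, 0], -1], [[0, 0, -7.5], [-0.4, -5.7, 0], -1], [[0, 0, 0], [0, 0, 0], -1], [[0, 0, 0], [0, 0, 0], -1]])

```text
clock: 7.2
tool_pos: [567.9, 29.5, 127.0]
eef_rot: [-0.001, 0.922, 0.386, -0.001]
force: [1.1, 1.3, -8.3]
grip_width: 23.0
grip_force: 59.3
```

Run:
```python
from h import *
s=st(); a=np.radians(45.5); print(538.5+44*np.cos(a),-2.7+44*np.sin(a))
```

```text
7.2 [567.9  29.5 127. ] [-6.000e-04  9.223e-01  3.864e-01 -1.000e-03] F [ 1.1  1.3 -8.3] w 23.0 g 59.3
569.3400076291935 28.68301976278399
```

carry_out(plan=[[[0, 0, 0], [0, 1.3, 0], -1], [[0, 0, 0], [0, 0, 4], -1], [[0, 0, 0], [0, 0, 4], -1], [[0, 0, 0], [0, 0, 4], -1], [[0, 0, 0], [0, 0, 0], -1]])

```text
clock: 7.7
tool_pos: [568.9, 28.6, 116.2]
eef_rot: [-0.0, 0.922, 0.387, -0.001]
force: [-6.4, 1.9, 4.7]
grip_width: 22.8
grip_force: 60.4
```

carry_out(plan=[[[0, 0, 0], [0, 0, 0], -0.4], [[0, 0, 0], [0, 0, 0], -0.2], [[0, 0, 0], [0, 0, 0], 0], [[0, 0, 0], [0, 0, 0], 0], [[0, 0, 0], [0, 0, 0], 0]])

```text
clock: 8.2
tool_pos: [570.7, 28.0, 115.6]
eef_rot: [0.0, 0.922, 0.388, 0.001]
force: [-0.0, 0.3, -0.6]
grip_width: 42.7
grip_force: 0.0
```

carry_out(plan=[[[0, 0, 0], [0, 0, -25], 0], [[0, 0, 0], [0, 0, -25], 0], [[0, 0, 0], [0, 0, -25], 0], [[0, 0, 0], [0, 0, -15], 0], [[0, 0, 0], [0, 0, 0], 0]])

```text
clock: 8.7
tool_pos: [571.7, 28.3, 207.6]
eef_rot: [0.001, 0.922, 0.388, 0.003]
force: [-1.0, -0.3, 0.3]
grip_width: 42.8
grip_force: 0.0
```

Run:
```python
from h import *
s=st(); im=eyes.read_camera("side"); cv2.imwrite("pics/side4.png",im)
for n,i in(("0",cv2.imread("pics/side0.png")),("now",im)):
  print(n,[(np.round(c,1),a) for c,a,b in blobs(i,(0,170,120),(8,255,255),(270,200,80,45),2)])
print("dot exp knobtop home",proj("side",[569.3,28.7,113]),"up8",proj("side",[569.3,28.7,121]))
```

```text
8.7 [571.7  28.3 207.6] [9.000e-04 9.218e-01 3.876e-01 2.700e-03] F [-1.  -0.3  0.3] w 42.8 g 0.0
0 [(array([308.5, 219.4]), 2.0), (array([290.9, 211.7]), 361.0)]
now [(array([287. , 211.7]), 289.0)]
dot exp knobtop home [307.4 208.2] up8 [307.3 204.7]
```

carry_out(plan=[[[0, 0, 7.6], [0, 0, 0], 0], [[0, 0, 7.6], [0, 0, 0], 0], [[0, 0, 7.6], [0, 0, 0], 0], [[0, 0, 7.6], [0, 0, 0], 0], [[0, 0, 7.6], [0, 0, 0], 0]])

```text
clock: 9.25
tool_pos: [568.9, 28.0, 203.7]
eef_rot: [0.0, 0.998, 0.064, -0.001]
force: [0.2, -0.8, -0.2]
grip_width: 42.7
grip_force: 0.0
```

carry_out(plan=[[[0, 0, 7.5], [0, 0, 0], 0], [[0, 0, 0], [-10, 35, 0], 0], [[0, 0, 0], [-10, 35, 0], 0], [[0, 0, 0], [-10, 35, 0], 0], [[0, 0, 0], [-10, 35, 0], 0]])

```text
clock: 9.75
tool_pos: [528.8, -113.0, 203.9]
eef_rot: [0.0, 1.0, 0.001, -0.001]
force: [0.0, -0.2, 0.3]
grip_width: 42.4
grip_force: 0.0
```

carry_out(plan=[[[0, 0, 0], [-10, 35, 0], 0], [[0, 0, 0], [-10, 35, 0], 0], [[0, 0, 0], [-10, 35, 0], 0], [[0, 0, 0], [-7, 22, 0], 0], [[0, 0, 0], [0, 0, 0], 0]])

```text
clock: 10.25
tool_pos: [490.8, -243.3, 203.9]
eef_rot: [0.001, 1.0, -0.003, -0.002]
force: [0.8, 0.5, -0.0]
grip_width: 42.7
grip_force: 0.0
```

Run:
```python
from h import *
s=st(); im=eyes.read_camera("top"); cv2.imwrite("pics/top5.png",im); print(np.round(s["joint_pos"],2)[-1])
crop("top",235,200,105,110,5,"pics/t5.png",im)
```

```text
10.25 [ 490.8 -243.3  203.9] [ 8.0e-04  1.0e+00 -2.6e-03 -1.6e-03] F [ 0.8  0.5 -0. ] w 42.7 g 0.0
-1.22
```

View pics/t5.png

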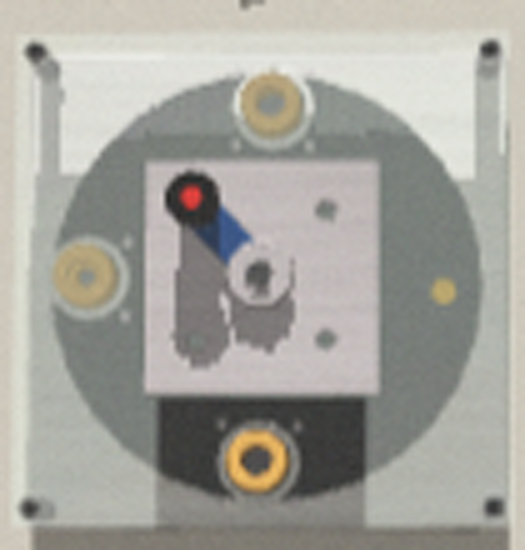

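carry_out(plan=[[[0, 0, 0], [0, 0, 10], 0], [[0, 0, 0], [0, 0, 10], 0], [[0, 0, 0], [0, 0, 0], 0], [[0, 0, 0], [0, 0, 0], 0], [[0, 0, 0], [0, 0, 0], 0]])

```text
clock: 10.8
tool_pos: [493.7, -238.4, 185.3]
eef_rot: [-0.0, 1.0, 0.002, 0.0]
force: [-0.8, -0.0, -0.5]
grip_width: 42.4
grip_force: 0.0
```

Run:
```python
from h import *
s=st(); im=cv2.imread("pics/top5.png")
q=lambda x,y:(235+x/5-.4,200+y/5-.4)
print("collar z54",plane("top",q(257,460),54),"knob113",plane("top",q(192,197),113))
h=cv2.cvtColor(im,cv2.COLOR_BGR2HSV)
print([(plane("top",c,54),a) for c,a,b in blobs(im,(12,110,80),(30,255,255),(265,270,50,45),30)])
print([(plane("top",c,113),a) for c,a,b in blobs(im,(0,150,100),(8,255,255),(260,225,50,45),3)], [(plane("top",c,113),a) for c,a,b in blobs(cv2.imread("pics/top0.png"),(0,150,100),(8,255,255),(285,225,50,45),3)])
```

```text
10.8 [ 493.7 -238.4  185.3] [-1.0e-04  1.0e+00  1.6e-03  0.0e+00] F [-0.8 -0.  -0.5] w 42.4 g 0.0
collar z54 [451.1  -0.7  54. ] knob113 [571.   27.6 113. ]
[(array([450.8,  -0.7,  54. ]), 103.0)]
[(array([571.5,  28.4, 113. ]), 9.5)] [(array([570.7, -33.7, 113. ]), 9.0)]
```

carry_out(plan=[[[0, 0, 0], [0, 0, 35], 0], [[0, 0, 0], [0, 0, 35], 0], [[0, 0, 0], [0, 0, 30], 0], [[0, 0, 0], [0, 0, 15], 0], [[0, 0, 0], [0, 0, 0], 0]])

```text
clock: 11.3
tool_pos: [492.4, -238.3, 68.5]
eef_rot: [-0.001, 1.0, 0.001, -0.002]
force: [0.2, 0.1, 0.1]
grip_width: 43.0
grip_force: 0.0
```

carry_out(plan=[[[0, 0, 0], [0, 0, 0], -0.4], [[0, 0, 0], [0, 0, 0], -0.6], [[0, 0, 0], [0, 0, 0], -1], [[0, 0, 0], [0, 0, 0], -1], [[0, 0, 0], [0, 0, 0], -1]], squeeze=60)

```text
clock: 11.8
tool_pos: [494.2, -239.3, 71.4]
eef_rot: [0.0, 1.0, 0.001, 0.001]
force: [0.1, 0.3, 5.9]
grip_width: 18.5
grip_force: 58.5
```

carry_out(plan=[[[0, 0, 0], [0, 0, -15], -1], [[0, 0, 0], [0, 0, -35], -1], [[0, 0, 0], [0, 0, -35], -1], [[0, 0, 0], [0, 0, -20], -1], [[0, 0, 0], [0, 0, 0], -1]])

```text
clock: 12.3
tool_pos: [495.2, -239.8, 178.3]
eef_rot: [0.001, 1.0, 0.001, 0.003]
force: [0.2, -0.1, -1.7]
grip_width: 18.7
grip_force: 59.0
```

carry_out(plan=[[[0, 0, 0], [-4, -24, 0], -1], [[0, 0, 0], [-4, -24, 0], -1], [[0, 0, 0], [-4, -24, 0], -1], [[0, 0, 0], [-4, -24, 0], -1], [[0, 0, 0], [-4, -24, 0], -1]])

```text
clock: 12.8
tool_pos: [471.8, -118.0, 174.0]
eef_rot: [-0.0, 1.0, 0.001, -0.001]
force: [0.2, 0.1, -1.1]
grip_width: 18.6
grip_force: 59.0
```

carry_out(plan=[[[0, 0, 0], [-5, -24, 0], -1], [[0, 0, 0], [-5, -24, 0], -1], [[0, 0, 0], [-5, -24, 0], -1], [[0, 0, 0], [-5, -24, 0], -1], [[0, 0, 0], [-3, -22, 0], -1]])

```text
clock: 13.3
tool_pos: [448.3, -0.1, 174.1]
eef_rot: [0.0, 1.0, 0.001, -0.001]
force: [0.0, -0.4, -0.1]
grip_width: 18.4
grip_force: 59.0
```

carry_out(plan=[[[0, 0, 0], [0, 0, 10], -1], [[0, 0, 0], [0, 0, 10], -1], [[0, 0, 0], [0, 0, 10], -1], [[0, 0, 0], [0, 0, 0], -1], [[0, 0, 0], [0, 0, 0], -1]])

```text
clock: 13.8
tool_pos: [449.5, -2.0, 144.6]
eef_rot: [0.0, 1.0, 0.0, -0.001]
force: [-0.1, 0.1, -1.1]
grip_width: 18.3
grip_force: 59.0
```

Run:
```python
from h import *
s=st(); im=eyes.read_camera("side"); 
crop("side",190,170,140,110,5,"pics/s6.png",im); cv2.imwrite("pics/side6.png",im)
for z in(26,54):print(z,proj("side",[450.9,-.9,z]))
p=s["tool_pos"];print(proj("side",[p[0],p[1],p[2]-61]))
```

```text
13.8 [449.5  -2.  144.6] [ 2.e-04  1.e+00  2.e-04 -7.e-04] F [-0.1  0.1 -1.1] w 18.3 g 59.0
26 [253.1 251.9]
54 [252.4 239.9]
[251.  227.2]
```

View pics/s6.png

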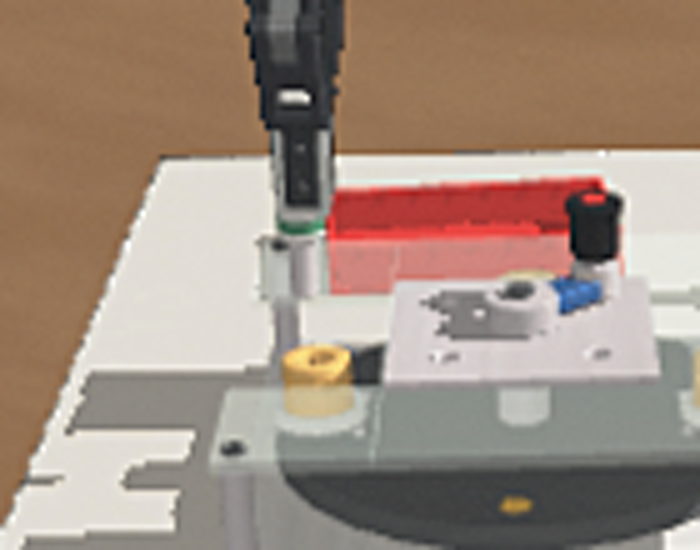

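Run:
```python
from h import *
im=cv2.imread("pics/side6.png");h=cv2.cvtColor(im,cv2.COLOR_BGR2HSV)
x0,y0=190,170
for row in (241,244,247,250):
    print(row,h[row,240:268,1].tolist())
for row in(222,226,229): print("plug",row,cv2.cvtColor(im,cv2.COLOR_BGR2GRAY)[row,240:264].tolist())
t=cv2.imread("pics/top5.png");ht=cv2.cvtColor(t,cv2.COLOR_BGR2HSV)
for row in range(283,301,2): print(row,ht[row,276:300,1].tolist())
```

```text
241 [12, 12, 13, 21, 7, 7, 68, 134, 131, 118, 118, 129, 138, 137, 132, 133, 138, 132, 125, 127, 29, 28, 9, 8, 4, 8, 5, 10]
244 [21, 19, 19, 13, 9, 9, 82, 143, 133, 135, 133, 135, 136, 135, 133, 129, 127, 128, 137, 130, 71, 27, 4, 4, 8, 10, 9, 12]
247 [18, 19, 16, 9, 8, 6, 29, 115, 94, 93, 93, 95, 93, 99, 95, 92, 93, 91, 72, 72, 42, 15, 14, 13, 13, 14, 11, 15]
250 [14, 11, 13, 13, 9, 8, 14, 79, 73, 73, 73, 75, 73, 74, 75, 75, 73, 74, 72, 74, 58, 9, 12, 11, 11, 11, 12, 12]
plug 222 [224, 225, 179, 188, 187, 187, 187, 177, 127, 142, 154, 182, 211, 205, 183, 171, 153, 156, 155, 155, 151, 155, 155, 155]
plug 226 [228, 234, 180, 185, 184, 190, 193, 188, 133, 137, 154, 180, 209, 210, 185, 184, 151, 157, 152, 153, 155, 155, 154, 154]
plug 229 [227, 220, 157, 168, 186, 170, 177, 174, 160, 150, 166, 170, 197, 212, 210, 210, 207, 205, 206, 206, 208, 207, 207, 208]
283 [9, 16, 7, 14, 11, 17, 4, 8, 12, 8, 0, 15, 12, 4, 4, 9, 0, 4, 11, 9, 0, 17, 17, 9]
285 [13, 17, 16, 15, 4, 10, 16, 15, 12, 38, 33, 27, 20, 18, 16, 10, 8, 6, 11, 12, 4, 4, 13, 4]
287 [12, 8, 8, 18, 14, 30, 108, 137, 144, 144, 148, 146, 141, 135, 87, 22, 17, 11, 17, 0, 8, 9, 9, 4]
289 [9, 4, 8, 18, 46, 140, 145, 145, 142, 124, 99, 123, 137, 145, 143, 145, 31, 10, 9, 13, 4, 4, 9, 0]
291 [9, 8, 5, 16, 131, 144, 149, 137, 35, 16, 13, 13, 23, 118, 145, 147, 130, 15, 18, 12, 9, 8, 8, 9]
293 [9, 8, 11, 17, 121, 148, 143, 146, 42, 9, 10, 13, 57, 144, 144, 148, 119, 20, 14, 8, 12, 4, 25, 4]
295 [4, 8, 8, 12, 17, 135, 143, 142, 144, 132, 136, 136, 145, 143, 151, 126, 26, 15, 12, 13, 13, 4, 20, 9]
297 [12, 9, 4, 14, 11, 17, 51, 123, 139, 142, 148, 148, 141, 124, 48, 13, 18, 21, 8, 4, 8, 8, 17, 17]
299 [12, 13, 12, 15, 9, 10, 13, 19, 12, 14, 17, 8, 14, 14, 15, 17, 9, 8, 10, 3, 10, 14, 15, 10]
```

carry_out(plan=[[[0, 0, 0], [1.8, -0.8, 0], -1], [[0, 0, 0], [0, 0, 7], -1], [[0, 0, 0], [0, 0, 7], -1], [[0, 0, 0], [0, 0, 6], -1], [[0, 0, 0], [0, 0, 0], -1]])

```text
clock: 14.35
tool_pos: [450.9, -0.3, 124.3]
eef_rot: [0.0, 1.0, 0.001, -0.001]
force: [0.5, 0.8, -0.1]
grip_width: 18.5
grip_force: 59.0
```

carry_out(plan=[[[0, 0, 0], [0, 0, 3], -1], [[0, 0, 0], [0, 0, 3], -1], [[0, 0, 0], [0, 0, 3], -1], [[0, 0, 0], [0, 0, 3], -1], [[0, 0, 0], [0, 0, 3], -1]])

```text
clock: 14.85
tool_pos: [451.7, -0.2, 110.1]
eef_rot: [-0.0, 1.0, 0.001, 0.0]
force: [0.1, -0.4, -1.2]
grip_width: 18.9
grip_force: 59.0
```

carry_out(plan=[[[0, 0, 0], [0, 0, 2], -1], [[0, 0, 0], [0, 0, 2], -1], [[0, 0, 0], [0, 0, 2], -1], [[0, 0, 0], [0, 0, 2], -1], [[0, 0, 0], [0, 0, 1], -1]])

```text
clock: 15.35
tool_pos: [451.6, -0.3, 101.1]
eef_rot: [0.0, 1.0, 0.001, -0.0]
force: [-0.2, 0.3, -1.3]
grip_width: 18.6
grip_force: 59.0
```

carry_out(plan=[[[0, 0, 0], [0, 0, 2], -1], [[0, 0, 0], [0, 0, 2], -1], [[0, 0, 0], [0, 0, 2], -1], [[0, 0, 0], [0, 0, 2], -1], [[0, 0, 0], [0, 0, 2], -1]])

```text
clock: 15.85
tool_pos: [451.7, -0.2, 91.1]
eef_rot: [-0.0, 1.0, 0.001, 0.0]
force: [0.4, 0.6, -1.3]
grip_width: 18.6
grip_force: 59.0
```

carry_out(plan=[[[0, 0, 0], [0, 0, 1], -1], [[0, 0, 0], [0, 0, 1], -1], [[0, 0, 0], [0, 0, 0], -1], [[0, 0, 0], [0, 0, 0], -1], [[0, 0, 0], [0, 0, 0], -1]])

```text
clock: 16.35
tool_pos: [451.6, -0.3, 89.4]
eef_rot: [0.0, 1.0, 0.001, 0.0]
force: [-0.5, -0.1, 1.8]
grip_width: 18.5
grip_force: 59.9
```

carry_out(plan=[[[0, 0, 0], [0, 0, 1], -1], [[0, 0, 0], [0, 0, 1], -1], [[0, 0, 0], [0, 0, 0], -1], [[0, 0, 0], [0, 0, 0], -1], [[0, 0, 0], [0, 0, 0], -1]])

```text
clock: 16.85
tool_pos: [451.7, -0.3, 89.1]
eef_rot: [0.0, 1.0, 0.001, 0.0]
force: [-4.0, -0.3, 24.3]
grip_width: 18.5
grip_force: 62.3
```

Run:
```python
from h import *
st(); crop("side",200,190,120,90,6,"pics/s7.png")
```

```text
16.85 [ 4.517e+02 -3.000e-01  8.910e+01] [0.e+00 1.e+00 1.e-03 4.e-04] F [-4.  -0.3 24.3] w 18.5 g 62.3
```

View pics/s7.png

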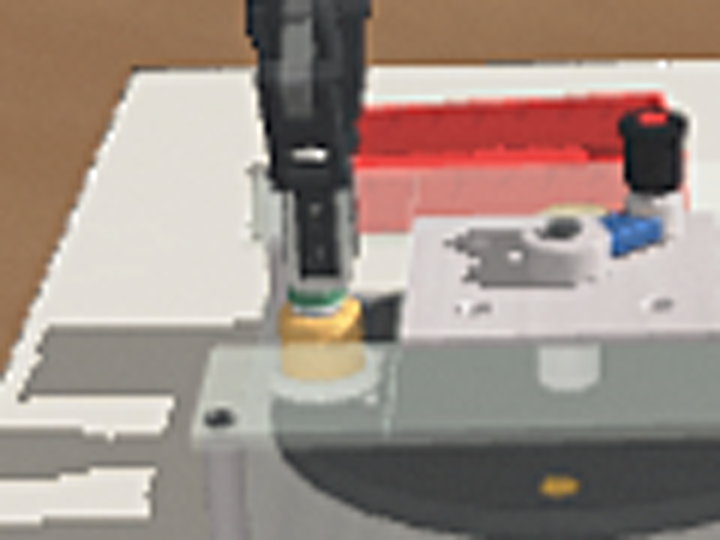

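carry_out(plan=[[[0, 0, 0], [0, 0, -5], -1], [[0, 0, 0], [0, 0, -15], -1], [[0, 0, 0], [0, 0, -25], -1], [[0, 0, 0], [0, 0, -25], -1], [[0, 0, 0], [0, 0, -18], -1]])

```text
clock: 17.4
tool_pos: [451.8, -0.3, 176.4]
eef_rot: [-0.0, 1.0, 0.001, 0.001]
force: [0.2, 0.6, -0.8]
grip_width: 18.5
grip_force: 59.6
```

carry_out(plan=[[[0, 0, 0], [4, 23.8, 0], -1], [[0, 0, 0], [4, 24, 0], -1], [[0, 0, 0], [4, 24, 0], -1], [[0, 0, 0], [4, 24, 0], -1], [[0, 0, 0], [4, 24, 0], -1]])

```text
clock: 17.9
tool_pos: [471.8, -120.9, 175.0]
eef_rot: [-0.0, 1.0, 0.001, -0.0]
force: [-0.4, 0.9, -0.5]
grip_width: 18.4
grip_force: 59.6
```

carry_out(plan=[[[0, 0, 0], [4, 24, 0], -1], [[0, 0, 0], [4, 24, 0], -1], [[0, 0, 0], [4, 24, 0], -1], [[0, 0, 0], [4, 24, 0], -1], [[0, 0, 0], [5.2, 23, 0], -1]])

```text
clock: 18.4
tool_pos: [492.9, -240.0, 174.9]
eef_rot: [-0.0, 1.0, 0.001, -0.0]
force: [-0.1, -0.3, -1.2]
grip_width: 18.7
grip_force: 59.6
```

carry_out(plan=[[[0, 0, 0], [0, 0, 25], -1], [[0, 0, 0], [0, 0, 25], -1], [[0, 0, 0], [0, 0, 15], -1], [[0, 0, 0], [0, 0, 0], -1], [[0, 0, 0], [0, 0, 0], -1]])

```text
clock: 18.9
tool_pos: [493.2, -238.9, 110.1]
eef_rot: [-0.0, 1.0, 0.001, -0.0]
force: [-0.6, 0.5, -0.6]
grip_width: 18.6
grip_force: 59.6
```

carry_out(plan=[[[0, 0, 0], [0, 0, 10], -1], [[0, 0, 0], [0, 0, 10], -1], [[0, 0, 0], [0, 0, 8], -1], [[0, 0, 0], [0, 0, 7], -1], [[0, 0, 0], [0, 0, 3], -1]])

```text
clock: 19.4
tool_pos: [493.1, -238.8, 71.4]
eef_rot: [-0.0, 1.0, 0.001, -0.0]
force: [-0.2, 1.1, 10.0]
grip_width: 18.7
grip_force: 60.3
```

carry_out(plan=[[[0, 0, 0], [0, 0, 0], -1], [[0, 0, 0], [0, 0, 0], -0.5], [[0, 0, 0], [0, 0, 0], -0.2], [[0, 0, 0], [0, 0, 0], -0.1], [[0, 0, 0], [0, 0, 0], -0.1]])

```text
clock: 19.9
tool_pos: [493.5, -239.1, 72.5]
eef_rot: [0.0, 1.0, 0.001, 0.0]
force: [-0.4, -0.5, 0.2]
grip_width: 38.4
grip_force: 0.0
```

carry_out(plan=[[[0, 0, 0], [0, 0, -10], -0.1], [[0, 0, 0], [0, 0, -30], -0.1], [[0, 0, 0], [0, 0, -30], -0.1], [[0, 0, 0], [0, 0, -34], -0.1], [[0, 0, 0], [0, 0, 0], -0.1]])

```text
clock: 20.4
tool_pos: [496.2, -240.3, 181.2]
eef_rot: [0.002, 1.0, 0.001, 0.004]
force: [1.2, -0.4, 0.4]
grip_width: 38.3
grip_force: 0.0
```

carry_out(plan=[[[0, 0, 0], [-4, -24, 0], 0], [[0, 0, 0], [-4, -24, 0], 0], [[0, 0, 0], [-4, -24, 0], 0], [[0, 0, 0], [-4, -24, 0], 0], [[0, 0, 0], [-4, -24, 0], 0]])

```text
clock: 20.9
tool_pos: [472.5, -118.1, 176.3]
eef_rot: [-0.0, 1.0, 0.001, -0.0]
force: [0.5, 0.1, 0.3]
grip_width: 42.7
grip_force: 0.0
```

carry_out(plan=[[[0, 0, 0], [-4, -24, 0], 0], [[0, 0, 0], [-4, -24, 0], 0], [[0, 0, 0], [-4, -24, 0], 0], [[0, 0, 0], [-5, -24, 0], 0], [[0, 0, 0], [-5, -22.3, 0], 0]])

```text
clock: 21.4
tool_pos: [450.2, 0.3, 176.3]
eef_rot: [-0.0, 1.0, 0.001, -0.0]
force: [-0.3, -0.7, 1.1]
grip_width: 42.9
grip_force: 0.0
```

carry_out(plan=[[[0, 0, 0], [0, 0, 30], 0], [[0, 0, 0], [0, 0, 30], 0], [[0, 0, 0], [0, 0, 20], 0], [[0, 0, 0], [0, 0, 0], 0], [[0, 0, 0], [0, 0, 0], 0]])

```text
clock: 21.9
tool_pos: [450.6, -0.8, 96.3]
eef_rot: [0.0, 1.0, 0.001, -0.0]
force: [-0.0, -0.6, 0.4]
grip_width: 42.5
grip_force: 0.0
```

carry_out(plan=[[[0, 0, 0], [0, 0, 15], 0], [[0, 0, 0], [0, 0, 15], 0], [[0, 0, 0], [0, 0, 9], 0], [[0, 0, 0], [0, 0, 0], 0], [[0, 0, 0], [0, 0, 0], 0]])

```text
clock: 22.4
tool_pos: [451.2, -0.8, 57.9]
eef_rot: [-0.0, 1.0, 0.001, 0.0]
force: [-0.3, 0.7, 0.0]
grip_width: 42.9
grip_force: 0.0
```

carry_out(plan=[[[0, 0, 0], [0, 0, 0], -0.2], [[0, 0, 0], [0, 0, 0], -0.3], [[0, 0, 0], [0, 0, 0], -0.5], [[0, 0, 0], [0, 0, 0], -1], [[0, 0, 0], [0, 0, 0], -1]], squeeze=40)

```text
clock: 22.9
tool_pos: [451.3, -0.8, 58.2]
eef_rot: [-0.0, 1.0, 0.001, 0.001]
force: [-0.7, -0.2, 7.7]
grip_width: 29.1
grip_force: 38.9
```

carry_out(plan=[[[0, 0, 0], [0, 0, -10], -1], [[0, 0, 0], [0, 0, -25], -1], [[0, 0, 0], [0, 0, -30], -1], [[0, 0, 0], [0, 0, -30], -1], [[0, 0, 0], [0, 0, -15], -1]])

```text
clock: 23.4
tool_pos: [451.5, -0.8, 170.1]
eef_rot: [-0.0, 1.0, 0.001, 0.002]
force: [-0.0, -1.2, -0.7]
grip_width: 29.1
grip_force: 39.6
```

```bash
cat >> h.py <<'E'
def trays():
    t=eyes.read_camera("top"); cv2.imwrite("pics/trays.png",t)
    for n,lo,hi,roi,am in(("red",(0,150,60),(8,255,255),(120,190,115,145),200),("black",(0,0,0),(180,255,75),(395,200,75,145),800)):
        for c,a,b in blobs(t,lo,hi,roi,am): q=np.array([plane("top",p,27) for p in b]); print(n,a,"centre",q.mean(0)[:2].round(1),"x",q[:,0].round(0),"y",q[:,1].round(0))
E
python3 -c "
from h import *
st();trays()"
```

```text
23.4 [451.5  -0.8 170.1] [-1.0e-04  1.0e+00  1.0e-03  1.8e-03] F [-0.  -1.2 -0.7] w 29.1 g 39.6
red 2008.5 centre [508.7 255.5] x [579. 587. 439. 430.] y [310. 218. 202. 292.]
black 3414.0 centre [ 467.6 -380.5] x [592. 595. 343. 341.] y [-334. -424. -426. -338.]
```

carry_out(plan=[[[0, 0, 0], [-1, 26, 0], -1], [[0, 0, 0], [-1, 26, 0], -1], [[0, 0, 0], [-1, 26, 0], -1], [[0, 0, 0], [-1, 26, 0], -1], [[0, 0, 0], [-1, 26, 0], -1]])

```text
clock: 23.95
tool_pos: [445.4, -131.7, 167.1]
eef_rot: [-0.0, 1.0, 0.001, -0.0]
force: [0.5, -0.5, -1.1]
grip_width: 29.0
grip_force: 39.6
```

carry_out(plan=[[[0, 0, 0], [-1, 26, 0], -1], [[0, 0, 0], [-1, 26, 0], -1], [[0, 0, 0], [-1, 26, 0], -1], [[0, 0, 0], [-1, 26, 0], -1], [[0, 0, 0], [-1, 26, 0], -1]])

```text
clock: 24.45
tool_pos: [440.7, -261.6, 167.0]
eef_rot: [-0.0, 1.0, 0.001, -0.0]
force: [0.7, 0.4, -0.8]
grip_width: 28.8
grip_force: 39.6
```

carry_out(plan=[[[0, 0, 0], [0, 24, 0], -1], [[0, 0, 0], [0, 24, 0], -1], [[0, 0, 0], [0, 24, 0], -1], [[0, 0, 0], [0, 24, 0], -1], [[0, 0, 0], [0, 24, 0], -1]])

```text
clock: 24.95
tool_pos: [441.0, -381.3, 166.9]
eef_rot: [-0.0, 1.0, 0.001, -0.001]
force: [-0.7, -0.1, -0.9]
grip_width: 28.7
grip_force: 39.6
```

carry_out(plan=[[[0, 0, 0], [0, 0, 0], -1], [[0, 0, 0], [0, 0, 35], -1], [[0, 0, 0], [0, 0, 35], -1], [[0, 0, 0], [0, 0, 20], -1], [[0, 0, 0], [0, 0, 0], -1]])

```text
clock: 25.45
tool_pos: [439.6, -377.9, 74.4]
eef_rot: [-0.003, 1.0, 0.002, -0.003]
force: [0.5, 0.1, -0.5]
grip_width: 28.4
grip_force: 39.6
```

carry_out(plan=[[[0, 0, 0], [0, 0, 15], -1], [[0, 0, 0], [0, 0, 15], -1], [[0, 0, 0], [0, 0, 8], -1], [[0, 0, 0], [0, 0, 3], -1], [[0, 0, 0], [0, 0, 0], -1]])

```text
clock: 25.95
tool_pos: [441.6, -380.7, 36.0]
eef_rot: [-0.0, 1.0, 0.001, -0.0]
force: [-0.5, 0.0, -0.1]
grip_width: 29.0
grip_force: 39.6
```

carry_out(plan=[[[0, 0, 0], [0, 0, 1], -1], [[0, 0, 0], [0, 0, 1], -1], [[0, 0, 0], [0, 0, 0], -0.3], [[0, 0, 0], [0, 0, 0], -0.15], [[0, 0, 0], [0, 0, 0], -0.1]])

```text
clock: 26.45
tool_pos: [441.8, -380.9, 34.6]
eef_rot: [0.0, 1.0, 0.001, 0.0]
force: [-0.1, 0.0, -0.6]
grip_width: 38.7
grip_force: 0.0
```

carry_out(plan=[[[0, 0, 0], [0, 0, 0], -0.1], [[0, 0, 0], [0, 0, -30], -0.1], [[0, 0, 0], [0, 0, -40], -0.1], [[0, 0, 0], [0, 0, -45], -0.1], [[0, 0, 0], [0, 0, -45], -0.1]])

```text
clock: 26.95
tool_pos: [441.2, -380.5, 195.7]
eef_rot: [-0.0, 1.0, 0.001, -0.0]
force: [0.3, -0.6, -0.3]
grip_width: 38.5
grip_force: 0.0
```

```bash
python3 -c "
from h import *
st();trays()"
```

```text
26.95 [ 441.2 -380.5  195.7] [-3.0e-04  1.0e+00  1.1e-03 -3.0e-04] F [ 0.3 -0.6 -0.3] w 38.5 g 0.0
red 2004.0 centre [508.8 255.4] x [579. 587. 438. 430.] y [309. 218. 202. 292.]
black 3763.5 centre [ 458.5 -394.4] x [592. 593. 324. 325.] y [-336. -456. -451. -333.]
```

carry_out(plan=[[[0, 0, 0], [8.5, -27.3, 0], 0], [[0, 0, 0], [8.5, -27.3, 0], 0], [[0, 0, 0], [8.5, -27.3, 0], 0], [[0, 0, 0], [8.5, -27.3, 0], 0], [[0, 0, 0], [8.5, -27.3, 0], 0]])

```text
clock: 27.5
tool_pos: [484.0, -243.1, 194.3]
eef_rot: [0.0, 1.0, 0.001, 0.0]
force: [1.1, -0.7, -0.4]
grip_width: 42.9
grip_force: 0.0
```

carry_out(plan=[[[0, 0, 0], [8.5, -27.3, 0], 0], [[0, 0, 0], [8.5, -27.3, 0], 0], [[0, 0, 0], [8.5, -27.3, 0], 0], [[0, 0, 0], [8.5, -27.3, 0], 0], [[0, 0, 0], [8.5, -27.3, 0], 0]])

```text
clock: 28.0
tool_pos: [526.2, -106.5, 194.2]
eef_rot: [0.0, 1.0, 0.001, 0.0]
force: [0.4, -0.5, 0.3]
grip_width: 42.7
grip_force: 0.0
```

carry_out(plan=[[[0, 0, 0], [8.5, -27.3, 0], 0], [[0, 0, 0], [8.5, -27.3, 0], 0], [[0, 0, 0], [8.5, -27.3, 0], 0], [[0, 0, 0], [8.5, -27.3, 0], 0], [[0, 0, 0], [8.5, -27.3, 0], 0]])

```text
clock: 28.5
tool_pos: [568.3, 30.1, 194.1]
eef_rot: [0.0, 1.0, 0.001, -0.0]
force: [-0.3, -0.3, 0.6]
grip_width: 42.4
grip_force: 0.0
```

carry_out(plan=[[[0, 0, -7.6], [0, 0, 0], 0], [[0, 0, -7.6], [0, 0, 0], 0], [[0, 0, -7.6], [0, 0, 0], 0], [[0, 0, -7.6], [0, 0, 0], 0], [[0, 0, -7.6], [0, 0, 0], 0]])

```text
clock: 29.0
tool_pos: [568.1, 29.0, 194.1]
eef_rot: [0.0, 0.944, 0.329, -0.0]
force: [-0.2, -0.2, -0.5]
grip_width: 42.7
grip_force: 0.0
```

carry_out(plan=[[[0, 0, -7.5], [0, 0, 0], 0], [[0, 0, 0], [0, 0, 20], 0], [[0, 0, 0], [0, 0, 20], 0], [[0, 0, 0], [0, 0, 0], 0], [[0, 0, 0], [0, 0, 0], 0]])

```text
clock: 29.5
tool_pos: [568.0, 29.0, 154.1]
eef_rot: [-0.0, 0.922, 0.388, -0.0]
force: [-0.5, 0.8, 0.1]
grip_width: 42.6
grip_force: 0.0
```

carry_out(plan=[[[0, 0, 0], [0.6, 1.2, 15], 0], [[0, 0, 0], [0, 0, 15], 0], [[0, 0, 0], [0, 0, 9], 0], [[0, 0, 0], [0, 0, 0], 0], [[0, 0, 0], [0, 0, 0], 0]])

```text
clock: 30.0
tool_pos: [569.7, 28.7, 115.3]
eef_rot: [0.0, 0.922, 0.388, 0.0]
force: [-0.5, -0.5, 0.1]
grip_width: 42.9
grip_force: 0.0
```

carry_out(plan=[[[0, 0, 0], [0, 0, 0], -0.4], [[0, 0, 0], [0, 0, 0], -0.6], [[0, 0, 0], [0, 0, 0], -1], [[0, 0, 0], [0, 0, 0], -1], [[0, 0, 0], [0, 0, 0], -1]], squeeze=60)

```text
clock: 30.5
tool_pos: [570.3, 28.6, 116.2]
eef_rot: [0.0, 0.922, 0.388, 0.001]
force: [0.2, -0.5, 5.9]
grip_width: 22.7
grip_force: 58.6
```

carry_out(plan=[[[0, 0, 0], [0, 0, -4], -1], [[0, 0, 0], [0, 0, -4], -1], [[0, 0, 0], [0, 0, -4], -1], [[0, 0, 0], [0, 0, 0], -1], [[0, 0, 0], [0, 0, 0], -1]])

```text
clock: 31.0
tool_pos: [570.1, 28.6, 127.1]
eef_rot: [0.0, 0.922, 0.388, 0.001]
force: [3.7, 0.3, -8.8]
grip_width: 22.5
grip_force: 59.1
```

carry_out(plan=[[[0, 0, -7.5], [-0.4, -5.7, 0], -1], [[0, 0, -7.5], [-0.4, -5.7, 0], -1], [[0, 0, -7.5], [-0.4, -5.8, 0], -1], [[0, 0, -7.5], [-0.4, -5.7, 0], -1], [[0, 0, -7.5], [-0.4, -5.7, 0], -1]])

```text
clock: 31.5
tool_pos: [544.0, 42.1, 127.2]
eef_rot: [-0.001, 0.746, 0.666, 0.001]
force: [2.7, 2.8, -8.6]
grip_width: 22.8
grip_force: 59.2
```

carry_out(plan=[[[0, 0, -7.5], [-0.4, -5.7, 0], -1], [[0, 0, -7.5], [-0.4, -5.7, 0], -1], [[0, 0, -7.5], [-0.4, -5.8, 0], -1], [[0, 0, -7.5], [-0.4, -5.7, 0], -1], [[0, 0, -7.5], [-0.4, -5.7, 0], -1]])

```text
clock: 32.0
tool_pos: [515.1, 36.9, 127.0]
eef_rot: [-0.001, 0.492, 0.87, 0.001]
force: [1.0, 4.9, -7.9]
grip_width: 23.1
grip_force: 59.2
```

carry_out(plan=[[[0, 0, -7.5], [-0.4, -5.8, 0], -1], [[0, 0, -7.5], [-0.4, -5.7, 0], -1], [[0, 0, 0], [0, 0, 0], -1], [[0, 0, 0], [0, 0, 0], -1], [[0, 0, 0], [0, 0, 0], -1]])

```text
clock: 32.5
tool_pos: [505.1, 29.4, 126.7]
eef_rot: [-0.002, 0.377, 0.926, 0.0]
force: [-1.7, 4.9, -8.7]
grip_width: 22.8
grip_force: 59.3
```

carry_out(plan=[[[0, 0, 0], [0, 0.4, 0], -1], [[0, 0, 0], [0, 0, 4], -1], [[0, 0, 0], [0, 0, 4], -1], [[0, 0, 0], [0, 0, 4], -1], [[0, 0, 0], [0, 0, 0], -1]])

```text
clock: 33.0
tool_pos: [505.9, 30.2, 116.1]
eef_rot: [-0.001, 0.378, 0.926, -0.0]
force: [-4.2, 4.7, 5.3]
grip_width: 22.7
grip_force: 60.4
```

carry_out(plan=[[[0, 0, 0], [0, 0, 0], -0.4], [[0, 0, 0], [0, 0, 0], -0.2], [[0, 0, 0], [0, 0, 0], 0], [[0, 0, 0], [0, 0, 0], 0], [[0, 0, 0], [0, 0, 0], 0]])

```text
clock: 33.5
tool_pos: [508.0, 27.2, 115.3]
eef_rot: [0.0, 0.378, 0.926, -0.0]
force: [-0.5, 0.4, -0.3]
grip_width: 42.7
grip_force: 0.0
```

carry_out(plan=[[[0, 0, 0], [0, 0, -15], 0], [[0, 0, 0], [0, 0, -20], 0], [[0, 0, 0], [0, 0, -25], 0], [[0, 0, 0], [0, 0, 0], 0], [[0, 0, 0], [0, 0, 0], 0]])

```text
clock: 34.0
tool_pos: [508.0, 27.4, 175.5]
eef_rot: [0.0, 0.378, 0.926, -0.0]
force: [-0.0, 0.2, -0.3]
grip_width: 42.6
grip_force: 0.0
```

carry_out(plan=[[[0, 0, -7.4], [0, 0, 0], 0], [[0, 0, -7.4], [0, 0, 0], 0], [[0, 0, -7.4], [0, 0, 0], 0], [[0, 0, -7.4], [0, 0, 0], 0], [[0, 0, -7.4], [0, 0, 0], 0]])

```text
clock: 34.5
tool_pos: [507.0, 27.4, 174.0]
eef_rot: [-0.001, 0.062, 0.998, -0.0]
force: [0.9, -0.5, 0.6]
grip_width: 42.8
grip_force: 0.0
```

carry_out(plan=[[[0, 0, -7.4], [0, 0, 0], 0], [[0, 0, 0], [1.5, -27, 0], 0], [[0, 0, 0], [1.5, -27, 0], 0], [[0, 0, 0], [1.5, -27, 0], 0], [[0, 0, 0], [1.5, -27, 0], 0]])

```text
clock: 35.0
tool_pos: [500.8, -81.3, 174.0]
eef_rot: [-0.001, -0.0, 1.0, 0.0]
force: [-0.5, -0.3, 0.5]
grip_width: 42.8
grip_force: 0.0
```

```bash
cat >> h.py <<'E'
def look():
    s=st();t=eyes.read_camera("top");d=eyes.read_camera("side");cv2.imwrite("pics/lt.png",t);cv2.imwrite("pics/ls.png",d)
    print("collar",[(plane("top",c,54),a) for c,a,b in blobs(t,(12,90,80),(30,255,255),(262,268,54,48),30)])
    print("knob",[(plane("top",c,113),a) for c,a,b in blobs(t,(0,150,100),(8,255,255),(255,225,70,60),3)])
    print("gauge",[(plane("top",c,98),a) for c,a,b in blobs(t,(0,0,185),(180,40,255),(376,262,22,22),6)])
    print("knob side",[(np.round(c,1),a) for c,a,b in blobs(d,(0,170,120),(8,255,255),(265,212,70,25),2)])
    x=d[244,225:275]; e=cv2.cvtColor(d[236:247,225:285],cv2.COLOR_BGR2HSV)[:,:,1]
    for k in(0,4,8): print("side row",236+k,e[k].tolist()) if 0 else None
    return t,d
E
python3 -c "
from h import *
t,d=look()
t0=cv2.imread('pics/top0.png'); print('gauge0',[(plane('top',c,98),a) for c,a,b in blobs(t0,(0,0,185),(180,40,255),(376,262,22,22),6)])
"
```

```text
35.0 [500.8 -81.3 174. ] [-1.3e-03 -3.0e-04  1.0e+00  1.0e-04] F [-0.5 -0.3  0.5] w 42.8 g 0.0
collar [(array([ 4.507e+02, -4.000e-01,  5.400e+01]), 107.5)]
knob [(array([508.8,  29.8, 113. ]), 8.5)]
gauge [(array([ 493.5, -237.7,   98. ]), 31.0), (array([ 516.8, -218.9,   98. ]), 13.5)]
knob side [(array([298.5, 214. ]), 105.0), (array([266.4, 216.1]), 5.5)]
gauge0 [(array([ 494.1, -238. ,   98. ]), 27.0), (array([ 516.8, -218.9,   98. ]), 13.5)]
```

carry_out(plan=[[[0, 0, 0], [2, -31.5, 0], 0], [[0, 0, 0], [2, -31.5, 0], 0], [[0, 0, 0], [2, -31.5, 0], 0], [[0, 0, 0], [1, -31.5, 0], 0], [[0, 0, 0], [1, -31.5, 0], 0]])

```text
clock: 35.6
tool_pos: [493.3, -238.1, 174.3]
eef_rot: [-0.001, -0.001, 1.0, 0.0]
force: [-0.1, 0.1, 0.2]
grip_width: 42.9
grip_force: 0.0
```

carry_out(plan=[[[0, 0, 0], [0, 0, 20], 0], [[0, 0, 0], [0, 0, 20], 0], [[0, 0, 0], [0, 0, 10], 0], [[0, 0, 0], [0, 0, 0], 0], [[0, 0, 0], [0, 0, 0], 0]])

```text
clock: 36.1
tool_pos: [494.2, -236.8, 125.3]
eef_rot: [-0.0, -0.001, 1.0, 0.0]
force: [-0.2, -1.0, -0.2]
grip_width: 43.1
grip_force: 0.0
```

carry_out(plan=[[[0, 0, 0], [0.5, -1.2, 15], 0], [[0, 0, 0], [0, 0, 20], 0], [[0, 0, 0], [0, 0, 15], 0], [[0, 0, 0], [0, 0, 4], 0], [[0, 0, 0], [0, 0, 0], 0]])

```text
clock: 36.6
tool_pos: [493.8, -238.5, 71.6]
eef_rot: [0.0, -0.001, 1.0, 0.0]
force: [1.2, -0.7, 0.3]
grip_width: 42.9
grip_force: 0.0
```

carry_out(plan=[[[0, 0, 0], [0, 0, 0], -0.4], [[0, 0, 0], [0, 0, 0], -0.6], [[0, 0, 0], [0, 0, 0], -1], [[0, 0, 0], [0, 0, 0], -1], [[0, 0, 0], [0, 0, 0], -1]], squeeze=60)

```text
clock: 37.1
tool_pos: [494.2, -238.9, 72.4]
eef_rot: [0.001, -0.0, 1.0, -0.0]
force: [-0.8, -0.0, 7.0]
grip_width: 18.7
grip_force: 58.4
```

carry_out(plan=[[[0, 0, 0], [0, 0, -15], -1], [[0, 0, 0], [0, 0, -35], -1], [[0, 0, 0], [0, 0, -35], -1], [[0, 0, 0], [0, 0, -20], -1], [[0, 0, 0], [0, 0, 0], -1]])

```text
clock: 37.6
tool_pos: [495.2, -239.1, 179.0]
eef_rot: [0.003, -0.0, 1.0, -0.001]
force: [0.3, -0.1, -1.0]
grip_width: 18.9
grip_force: 59.0
```

carry_out(plan=[[[0, 0, 0], [4.2, 24, 0], -1], [[0, 0, 0], [4.2, 24, 0], -1], [[0, 0, 0], [4.2, 24, 0], -1], [[0, 0, 0], [4.2, 24, 0], -1], [[0, 0, 0], [4.2, 24, 0], -1]])

```text
clock: 38.1
tool_pos: [471.1, -118.1, 175.1]
eef_rot: [-0.001, -0.0, 1.0, 0.0]
force: [1.0, -0.2, -0.7]
grip_width: 18.7
grip_force: 59.0
```

carry_out(plan=[[[0, 0, 0], [4.2, 24, 0], -1], [[0, 0, 0], [4.2, 24, 0], -1], [[0, 0, 0], [4.2, 24, 0], -1], [[0, 0, 0], [4.2, 24, 0], -1], [[0, 0, 0], [4.4, 22.5, 0], -1]])

```text
clock: 38.6
tool_pos: [450.0, 0.4, 175.2]
eef_rot: [-0.001, -0.0, 1.0, 0.0]
force: [-0.4, 0.4, -0.9]
grip_width: 18.4
grip_force: 59.0
```

carry_out(plan=[[[0, 0, 0], [0, 0, 20], -1], [[0, 0, 0], [0, 0, 20], -1], [[0, 0, 0], [0, 0, 10], -1], [[0, 0, 0], [0, 0, 0], -1], [[0, 0, 0], [0, 0, 0], -1]])

```text
clock: 39.1
tool_pos: [450.9, -0.3, 126.1]
eef_rot: [-0.0, -0.0, 1.0, 0.0]
force: [0.4, 0.0, -1.2]
grip_width: 18.7
grip_force: 59.0
```

```bash
python3 -c "
from h import *
st();d=eyes.read_camera('side');crop('side',215,195,80,70,8,'pics/s8.png',d)
"
```

```text
39.1 [ 4.509e+02 -3.000e-01  1.261e+02] [-4.e-04 -2.e-04  1.e+00  1.e-04] F [ 0.4  0.  -1.2] w 18.7 g 59.0
```

View pics/s8.png

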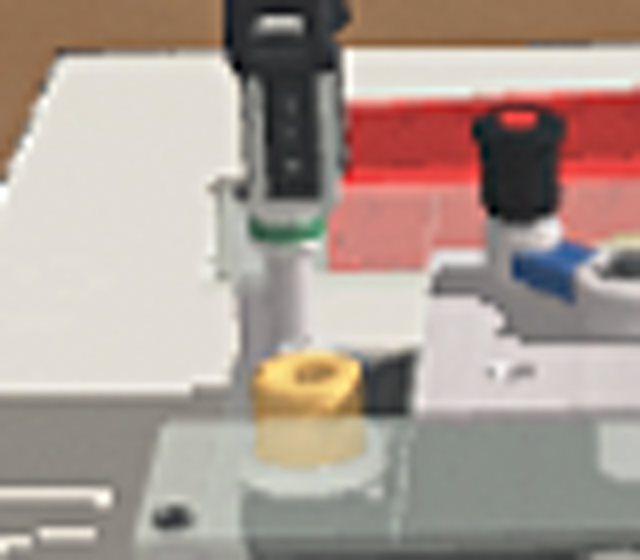

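```bash
python3 -c "
from h import *
d=eyes.read_camera('side');cv2.imwrite('pics/s9.png',d)
for f,lab in(('pics/side6.png','first'),('pics/s9.png','now')):
    im=cv2.imread(f)
    for c,a,b in blobs(im,(60,60,30),(95,255,255),(235,195,40,45),3): print(lab,'green',np.round(c,2),a,b[:,0].round(1))
    for c,a,b in blobs(im,(12,60,60),(30,255,255),(235,225,40,40),20): print(lab,'brass',np.round(c,2),a,b[:,0].round(1))
print(proj('side',[451,-.5,45]),proj('side',[451,-.5,93]),proj('side',[453,-.5,93]),proj('side',[451,-.5,112]))
"
```

```text
first green [250.24 215.29] 7.5 [246.  254.  254.2 246.3]
first brass [253.   245.38] 162.0 [246. 260. 260. 246.]
now green [250.57 223.43] 7.0 [246.9 255.  255.2 247.1]
now brass [253.06 245.37] 159.0 [246. 260. 260. 246.]
[252.7 243.7] [251.5 222.8] [252.5 222.8] [251.  214.3]
```

carry_out(plan=[[[0, 0, 0], [-2, 0, 0], -1], [[0, 0, 0], [0, 0, 4], -1], [[0, 0, 0], [0, 0, 4], -1], [[0, 0, 0], [0, 0, 3], -1], [[0, 0, 0], [0, 0, 3], -1]])

```text
clock: 39.7
tool_pos: [453.0, -0.4, 111.9]
eef_rot: [-0.0, -0.0, 1.0, -0.0]
force: [-0.5, 0.9, -0.5]
grip_width: 18.6
grip_force: 59.0
```

carry_out(plan=[[[0, 0, 0], [0, 0, 1], -1], [[0, 0, 0], [0, 0, 2], -1], [[0, 0, 0], [0, 0, 1], -1], [[0, 0, 0], [0, 0, 0], -1], [[0, 0, 0], [0, 0, 0], -1]])

```text
clock: 40.2
tool_pos: [453.1, -0.3, 108.3]
eef_rot: [0.0, -0.0, 1.0, -0.0]
force: [-0.3, 0.0, -0.5]
grip_width: 19.1
grip_force: 59.0
```

carry_out(plan=[[[0, 0, 0], [0, 0, 2], -1], [[0, 0, 0], [0, 0, 2], -1], [[0, 0, 0], [0, 0, 1], -1], [[0, 0, 0], [0, 0, 0.5], -1], [[0, 0, 0], [0, 0, 0], -1]])

```text
clock: 40.7
tool_pos: [453.4, 0.1, 103.7]
eef_rot: [0.001, -0.0, 1.0, -0.0]
force: [-1.8, 0.2, 11.7]
grip_width: 18.4
grip_force: 60.3
```

carry_out(plan=[[[0, 0, 0], [0, 0, 0.4], -1], [[0, 0, 0], [0, 0, 0.4], -1], [[0, 0, 0], [0, 0, 0], -1], [[0, 0, 0], [0, 0, 0], -1], [[0, 0, 0], [0, 0, 0], -1]])

```text
clock: 41.2
tool_pos: [453.6, 0.4, 103.5]
eef_rot: [0.001, -0.001, 1.0, -0.001]
force: [-3.1, -0.7, 17.4]
grip_width: 18.7
grip_force: 60.9
```

```bash
python3 -c "
from h import *
st();crop('side',215,195,80,70,8,'pics/s10.png')
"
```

```text
41.2 [4.536e+02 4.000e-01 1.035e+02] [ 9.e-04 -6.e-04  1.e+00 -5.e-04] F [-3.1 -0.7 17.4] w 18.7 g 60.9
```

View pics/s10.png

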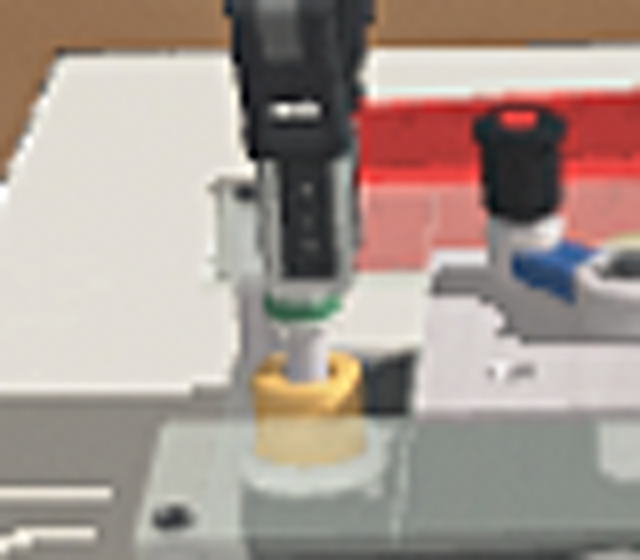

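carry_out(plan=[[[0, 0, 0], [0, 0, -5], -1], [[0, 0, 0], [0, 0, -15], -1], [[0, 0, 0], [0, 0, -20], -1], [[0, 0, 0], [0, 0, -20], -1], [[0, 0, 0], [0, 0, -14], -1]])

```text
clock: 41.75
tool_pos: [453.2, -0.3, 176.9]
eef_rot: [0.0, -0.0, 1.0, 0.0]
force: [0.3, -0.1, -0.7]
grip_width: 18.4
grip_force: 59.6
```

carry_out(plan=[[[0, 0, 0], [-4, -24, 0], -1], [[0, 0, 0], [-4, -24, 0], -1], [[0, 0, 0], [-4, -24, 0], -1], [[0, 0, 0], [-4, -24, 0], -1], [[0, 0, 0], [-4, -24, 0], -1]])

```text
clock: 42.25
tool_pos: [472.9, -121.5, 175.8]
eef_rot: [-0.0, -0.0, 1.0, 0.0]
force: [0.6, -0.4, -0.7]
grip_width: 18.8
grip_force: 59.6
```

carry_out(plan=[[[0, 0, 0], [-4, -24, 0], -1], [[0, 0, 0], [-4, -24, 0], -1], [[0, 0, 0], [-4, -24, 0], -1], [[0, 0, 0], [-4, -24, 0], -1], [[0, 0, 0], [-4.2, -22.5, 0], -1]])

```text
clock: 42.75
tool_pos: [493.0, -240.2, 175.6]
eef_rot: [-0.0, 0.0, 1.0, 0.0]
force: [-0.4, -0.3, -0.6]
grip_width: 18.7
grip_force: 59.6
```

carry_out(plan=[[[0, 0, 0], [0, 0, 25], -1], [[0, 0, 0], [0, 0, 25], -1], [[0, 0, 0], [0, 0, 15], -1], [[0, 0, 0], [0, 0, 0], -1], [[0, 0, 0], [0, 0, 0], -1]])

```text
clock: 43.25
tool_pos: [493.6, -238.4, 111.1]
eef_rot: [-0.0, -0.001, 1.0, 0.0]
force: [1.0, 0.1, -0.3]
grip_width: 18.6
grip_force: 59.6
```

carry_out(plan=[[[0, 0, 0], [0, 0, 10], -1], [[0, 0, 0], [0, 0, 10], -1], [[0, 0, 0], [0, 0, 8], -1], [[0, 0, 0], [0, 0, 7], -1], [[0, 0, 0], [0, 0, 3.5], -1]])

```text
clock: 43.75
tool_pos: [493.9, -238.9, 72.2]
eef_rot: [0.0, -0.0, 1.0, -0.0]
force: [-3.6, -0.4, 27.9]
grip_width: 18.5
grip_force: 61.8
```

carry_out(plan=[[[0, 0, 0], [0, 0, 0], -1], [[0, 0, 0], [0, 0, 0], -0.5], [[0, 0, 0], [0, 0, 0], -0.2], [[0, 0, 0], [0, 0, 0], -0.1], [[0, 0, 0], [0, 0, 0], -0.1]])

```text
clock: 44.25
tool_pos: [493.3, -238.8, 72.5]
eef_rot: [-0.0, -0.0, 1.0, 0.0]
force: [-0.2, -0.9, 0.1]
grip_width: 38.2
grip_force: 0.0
```

carry_out(plan=[[[0, 0, 0], [0, 0, -10], -0.1], [[0, 0, 0], [0, 0, -30], -0.1], [[0, 0, 0], [0, 0, -30], -0.1], [[0, 0, 0], [0, 0, -34], -0.1], [[0, 0, 0], [0, 0, 0], -0.1]])

```text
clock: 44.75
tool_pos: [496.5, -238.8, 181.2]
eef_rot: [0.004, -0.0, 1.0, -0.001]
force: [1.4, 1.1, -0.1]
grip_width: 38.6
grip_force: 0.0
```

carry_out(plan=[[[0, 0, 0], [4, 24, 0], 0], [[0, 0, 0], [4, 24, 0], 0], [[0, 0, 0], [4, 24, 0], 0], [[0, 0, 0], [4, 24, 0], 0], [[0, 0, 0], [4, 24, 0], 0]])

```text
clock: 45.25
tool_pos: [472.7, -117.9, 176.4]
eef_rot: [-0.0, -0.0, 1.0, -0.0]
force: [0.4, 1.0, -0.2]
grip_width: 42.5
grip_force: 0.0
```

```bash
python3 -c "
from h import *
look()
"
```

```text
45.25 [ 472.7 -117.9  176.4] [-3.e-04 -2.e-04  1.e+00 -0.e+00] F [ 0.4  1.  -0.2] w 42.5 g 0.0
collar [(array([4.509e+02, 3.000e-01, 5.400e+01]), 107.5)]
knob [(array([509.1,  30.1, 113. ]), 9.0)]
gauge [(array([ 492.4, -237.6,   98. ]), 30.5), (array([ 516.8, -218.9,   98. ]), 13.5)]
knob side [(array([298.6, 214. ]), 104.0), (array([269.4, 214.5]), 44.0)]
```

carry_out(plan=[[[0, 0, 0], [4, 24, 0], 0], [[0, 0, 0], [4, 24, 0], 0], [[0, 0, 0], [4, 24, 0], 0], [[0, 0, 0], [5, 24, 0], 0], [[0, 0, 0], [5, 22.5, 0], 0]])

```text
clock: 45.85
tool_pos: [451.3, -0.2, 176.4]
eef_rot: [-0.0, 0.0, 1.0, -0.0]
force: [-0.8, 0.3, -0.2]
grip_width: 42.5
grip_force: 0.0
```

carry_out(plan=[[[0, 0, 0], [0, 0, 30], 0], [[0, 0, 0], [0, 0, 30], 0], [[0, 0, 0], [0, 0, 20], 0], [[0, 0, 0], [0, 0, 0], 0], [[0, 0, 0], [0, 0, 0], 0]])

```text
clock: 46.35
tool_pos: [451.4, -0.6, 96.5]
eef_rot: [-0.0, -0.0, 1.0, -0.0]
force: [0.7, -0.3, 0.3]
grip_width: 42.8
grip_force: 0.0
```

carry_out(plan=[[[0, 0, 0], [0, 0, 15], 0], [[0, 0, 0], [0, 0, 15], 0], [[0, 0, 0], [0, 0, 9], 0], [[0, 0, 0], [0, 0, 0], 0], [[0, 0, 0], [0, 0, 0], 0]])

```text
clock: 46.85
tool_pos: [452.1, -0.4, 58.4]
eef_rot: [0.001, 0.0, 1.0, 0.0]
force: [0.1, -0.5, -0.1]
grip_width: 42.7
grip_force: 0.0
```

carry_out(plan=[[[0, 0, 0], [0, 0, 0], -0.2], [[0, 0, 0], [0, 0, 0], -0.3], [[0, 0, 0], [0, 0, 0], -0.5], [[0, 0, 0], [0, 0, 0], -1], [[0, 0, 0], [0, 0, 0], -1]], squeeze=40)

```text
clock: 47.35
tool_pos: [451.9, -0.2, 58.6]
eef_rot: [0.001, -0.0, 1.0, -0.0]
force: [-0.1, -1.1, 7.8]
grip_width: 28.8
grip_force: 38.8
```

carry_out(plan=[[[0, 0, 0], [0, 0, -10], -1], [[0, 0, 0], [0, 0, -25], -1], [[0, 0, 0], [0, 0, -30], -1], [[0, 0, 0], [0, 0, -30], -1], [[0, 0, 0], [0, 0, -15], -1]])

```text
clock: 47.85
tool_pos: [451.9, -0.0, 169.7]
eef_rot: [0.001, -0.0, 1.0, 0.0]
force: [1.5, -0.2, -1.0]
grip_width: 28.6
grip_force: 39.6
```

```bash
python3 -c "
from h import *
st();trays()
"
```

```text
47.85 [451.9  -0.  169.7] [ 1.4e-03 -3.0e-04  1.0e+00  0.0e+00] F [ 1.5 -0.2 -1. ] w 28.6 g 39.6
red 2007.5 centre [508.9 255. ] x [580. 587. 438. 431.] y [308. 217. 202. 292.]
black 3404.0 centre [ 467.6 -380.5] x [592. 595. 343. 341.] y [-334. -424. -426. -338.]
```

carry_out(plan=[[[0, 0, 0], [-5.7, 25.5, 0], -1], [[0, 0, 0], [-5.7, 25.5, 0], -1], [[0, 0, 0], [-5.7, 25.5, 0], -1], [[0, 0, 0], [-5.7, 25.5, 0], -1], [[0, 0, 0], [-5.7, 25.5, 0], -1]])

```text
clock: 48.4
tool_pos: [479.5, 127.8, 167.0]
eef_rot: [-0.0, -0.0, 1.0, -0.0]
force: [-0.4, -0.3, -1.0]
grip_width: 28.8
grip_force: 39.6
```

carry_out(plan=[[[0, 0, 0], [-5.7, 25.5, 0], -1], [[0, 0, 0], [-5.7, 25.5, 0], -1], [[0, 0, 0], [-5.7, 25.5, 0], -1], [[0, 0, 0], [-5.7, 25.5, 0], -1], [[0, 0, 0], [-5.7, 25.5, 0], -1]])

```text
clock: 48.9
tool_pos: [507.9, 255.2, 166.7]
eef_rot: [-0.0, -0.0, 1.0, -0.001]
force: [0.6, 0.4, -0.7]
grip_width: 29.0
grip_force: 39.6
```

carry_out(plan=[[[0, 0, 0], [0, 0, 0], -1], [[0, 0, 0], [0, 0, 35], -1], [[0, 0, 0], [0, 0, 35], -1], [[0, 0, 0], [0, 0, 20], -1], [[0, 0, 0], [0, 0, 0], -1]])

```text
clock: 49.4
tool_pos: [506.1, 252.1, 74.3]
eef_rot: [-0.003, -0.0, 1.0, -0.002]
force: [-1.0, 0.2, 0.3]
grip_width: 28.3
grip_force: 39.7
```

carry_out(plan=[[[0, 0, 0], [0, 0, 15], -1], [[0, 0, 0], [0, 0, 15], -1], [[0, 0, 0], [0, 0, 8], -1], [[0, 0, 0], [0, 0, 2], -1], [[0, 0, 0], [0, 0, 0], -1]])

```text
clock: 49.9
tool_pos: [508.1, 254.7, 37.4]
eef_rot: [-0.0, -0.0, 1.0, -0.0]
force: [0.0, -0.1, -0.0]
grip_width: 28.7
grip_force: 39.7
```

carry_out(plan=[[[0, 0, 0], [0, 0, 1], -1], [[0, 0, 0], [0, 0, 0], -0.3], [[0, 0, 0], [0, 0, 0], -0.15], [[0, 0, 0], [0, 0, 0], -0.1], [[0, 0, 0], [0, 0, 0], -0.1]])

```text
clock: 50.4
tool_pos: [508.3, 254.8, 36.7]
eef_rot: [0.0, -0.0, 1.0, 0.0]
force: [0.3, 0.8, 0.3]
grip_width: 38.3
grip_force: 0.0
```

carry_out(plan=[[[0, 0, 0], [0, 0, -20], -0.1], [[0, 0, 0], [0, 0, -30], -0.1], [[0, 0, 0], [0, 0, -40], -0.1], [[0, 0, 0], [0, 0, -40], -0.1], [[0, 0, 0], [0, 0, -28], 0]])

```text
clock: 50.9
tool_pos: [508.5, 255.4, 197.1]
eef_rot: [0.001, -0.0, 1.0, 0.001]
force: [0.4, -0.1, 0.3]
grip_width: 43.1
grip_force: 0.0
```

carry_out(plan=[[[0, 0, 0], [0.1, -22.6, 0], 0], [[0, 0, 0], [0.1, -22.6, 0], 0], [[0, 0, 0], [0.1, -22.6, 0], 0], [[0, 0, 0], [0.1, -22.6, 0], 0], [[0, 0, 0], [0.1, -22.6, 0], 0]])

```text
clock: 51.4
tool_pos: [507.5, 140.7, 194.6]
eef_rot: [0.0, -0.0, 1.0, -0.0]
force: [0.8, 0.9, -0.9]
grip_width: 42.9
grip_force: 0.0
```

carry_out(plan=[[[0, 0, 0], [0.1, -22.6, 0], 0], [[0, 0, 0], [0.1, -22.6, 0], 0], [[0, 0, 0], [0.1, -22.6, 0], 0], [[0, 0, 0], [0.1, -22.6, 0], 0], [[0, 0, 0], [0.1, -22.6, 0], 0]])

```text
clock: 51.9
tool_pos: [507.1, 27.8, 194.6]
eef_rot: [0.0, -0.0, 1.0, -0.0]
force: [0.2, 0.3, -0.0]
grip_width: 43.0
grip_force: 0.0
```

carry_out(plan=[[[0, 0, 7.4], [0, 0, 0], 0], [[0, 0, 7.4], [0, 0, 0], 0], [[0, 0, 7.4], [0, 0, 0], 0], [[0, 0, 7.4], [0, 0, 0], 0], [[0, 0, 7.4], [0, 0, 0], 0]])

```text
clock: 52.4
tool_pos: [507.1, 28.7, 194.6]
eef_rot: [0.0, 0.32, 0.948, -0.0]
force: [0.9, 0.1, 0.6]
grip_width: 42.6
grip_force: 0.0
```

carry_out(plan=[[[0, 0, 7.5], [0, 0, 0], 0], [[0, 0, 0], [0, 0, 20], 0], [[0, 0, 0], [0, 0, 20], 0], [[0, 0, 0], [0, 0, 0], 0], [[0, 0, 0], [0, 0, 0], 0]])

```text
clock: 52.9
tool_pos: [507.1, 28.9, 154.6]
eef_rot: [-0.0, 0.378, 0.926, -0.0]
force: [-0.5, -0.5, 0.4]
grip_width: 42.8
grip_force: 0.0
```

```bash
python3 -c "
from h import *
st();trays()
t=cv2.imread('pics/trays.png')
print('brass',[(plane('top',c,30),a) for c,a,b in blobs(t,(12,110,80),(30,255,255),(160,230,60,80),20)],[(plane('top',c,30),a) for c,a,b in blobs(t,(12,110,80),(30,255,255),(418,230,45,110),20)])
"
```

```text
52.9 [507.1  28.9 154.6] [-3.000e-04  3.782e-01  9.257e-01 -1.000e-04] F [-0.5 -0.5  0.4] w 42.8 g 0.0
red 2005.5 centre [508.7 255.5] x [579. 587. 439. 430.] y [310. 218. 202. 292.]
black 3399.5 centre [ 467.6 -380.5] x [592. 595. 343. 341.] y [-334. -424. -426. -338.]
brass [(array([506.9, 253.1,  30. ]), 105.5)] [(array([ 441. , -377.7,   30. ]), 119.0)]
```

Both collars are standing in the right trays. Now the third step.

carry_out(plan=[[[0, 0, 0], [0, 0, 15], 0], [[0, 0, 0], [0, 0, 15], 0], [[0, 0, 0], [0, 0, 9.3], 0], [[0, 0, 0], [0, 0, 0], 0], [[0, 0, 0], [0, 0, 0], 0]])

```text
clock: 53.45
tool_pos: [507.7, 28.9, 115.7]
eef_rot: [0.0, 0.378, 0.926, 0.0]
force: [-0.1, -0.4, -0.4]
grip_width: 42.9
grip_force: 0.0
```

carry_out(plan=[[[0, 0, 0], [0, 0, 0], -0.4], [[0, 0, 0], [0, 0, 0], -0.6], [[0, 0, 0], [0, 0, 0], -1], [[0, 0, 0], [0, 0, 0], -1], [[0, 0, 0], [0, 0, 0], -1]], squeeze=60)

```text
clock: 53.95
tool_pos: [507.8, 28.8, 116.1]
eef_rot: [0.001, 0.378, 0.926, 0.0]
force: [-1.3, -0.8, 6.4]
grip_width: 22.9
grip_force: 58.4
```

carry_out(plan=[[[0, 0, 0], [0, 0, -4], -1], [[0, 0, 0], [0, 0, -4], -1], [[0, 0, 0], [0, 0, -4], -1], [[0, 0, 0], [0, 0, 0], -1], [[0, 0, 0], [0, 0, 0], -1]])

```text
clock: 54.45
tool_pos: [507.6, 28.7, 127.1]
eef_rot: [0.0, 0.378, 0.926, 0.0]
force: [3.0, 1.5, -8.0]
grip_width: 22.7
grip_force: 59.1
```

carry_out(plan=[[[0, 0, -7.5], [-0.4, -5.7, 0], -1], [[0, 0, -7.5], [-0.4, -5.7, 0], -1], [[0, 0, -7.5], [-0.4, -5.8, 0], -1], [[0, 0, -7.5], [-0.4, -5.7, 0], -1], [[0, 0, -7.5], [-0.4, -5.7, 0], -1]])

```text
clock: 54.95
tool_pos: [494.5, 4.1, 126.9]
eef_rot: [-0.0, 0.058, 0.998, 0.001]
force: [1.8, 2.7, -8.4]
grip_width: 22.9
grip_force: 59.3
```

carry_out(plan=[[[0, 0, -7.5], [-0.4, -5.7, 0], -1], [[0, 0, -7.5], [-0.4, -5.7, 0], -1], [[0, 0, -7.5], [-0.4, -5.8, 0], -1], [[0, 0, -7.5], [-0.4, -5.7, 0], -1], [[0, 0, -7.5], [-0.4, -5.7, 0], -1]])

```text
clock: 55.45
tool_pos: [499.1, -23.5, 126.6]
eef_rot: [-0.001, -0.266, 0.964, 0.001]
force: [-0.5, 4.1, -8.6]
grip_width: 23.0
grip_force: 59.3
```

carry_out(plan=[[[0, 0, -7.5], [-0.4, -5.8, 0], -1], [[0, 0, -7.5], [-0.4, -5.7, 0], -1], [[0, 0, 0], [0, 0, 0], -1], [[0, 0, 0], [0, 0, 0], -1], [[0, 0, 0], [0, 0, 0], -1]])

```text
clock: 55.95
tool_pos: [506.0, -33.0, 126.6]
eef_rot: [-0.002, -0.387, 0.922, 0.001]
force: [-2.6, 3.5, -8.5]
grip_width: 22.7
grip_force: 59.4
```

carry_out(plan=[[[0, 0, 0], [0, -1, 0], -1], [[0, 0, 0], [0, 0, 4], -1], [[0, 0, 0], [0, 0, 4], -1], [[0, 0, 0], [0, 0, 4], -1], [[0, 0, 0], [0, 0, 0], -1]])

```text
clock: 56.45
tool_pos: [506.4, -33.2, 116.2]
eef_rot: [-0.002, -0.387, 0.922, -0.001]
force: [-7.3, 2.6, 6.1]
grip_width: 22.7
grip_force: 60.5
```

carry_out(plan=[[[0, 0, 0], [0, 0, 0], -0.4], [[0, 0, 0], [0, 0, 0], -0.2], [[0, 0, 0], [0, 0, 0], 0], [[0, 0, 0], [0, 0, 0], 0], [[0, 0, 0], [0, 0, 0], 0]])

```text
clock: 56.95
tool_pos: [509.8, -34.3, 115.6]
eef_rot: [0.001, -0.386, 0.922, -0.0]
force: [0.5, -0.6, 1.0]
grip_width: 42.6
grip_force: 0.0
```

carry_out(plan=[[[0, 0, 0], [0, 0, -15], 0], [[0, 0, 0], [0, 0, -20], 0], [[0, 0, 0], [0, 0, -25], 0], [[0, 0, 0], [0, 0, 0], 0], [[0, 0, 0], [0, 0, 0], 0]])

```text
clock: 57.45
tool_pos: [509.3, -34.3, 175.5]
eef_rot: [0.0, -0.387, 0.922, -0.0]
force: [1.0, -0.4, -0.6]
grip_width: 42.9
grip_force: 0.0
```

carry_out(plan=[[[0, 0, 7.6], [0, 0, 0], 0], [[0, 0, 7.6], [0, 0, 0], 0], [[0, 0, 7.6], [0, 0, 0], 0], [[0, 0, 7.6], [0, 0, 0], 0], [[0, 0, 7.6], [0, 0, 0], 0]])

```text
clock: 57.95
tool_pos: [508.1, -34.4, 174.0]
eef_rot: [-0.001, -0.063, 0.998, -0.0]
force: [0.3, -0.3, -0.5]
grip_width: 42.7
grip_force: 0.0
```

carry_out(plan=[[[0, 0, 7.5], [0, 0, 0], 0], [[0, 0, 0], [3, -20, 0], 0], [[0, 0, 0], [3, -20, 0], 0], [[0, 0, 0], [3, -20, 0], 0], [[0, 0, 0], [0, 0, 0], 0]])

```text
clock: 58.45
tool_pos: [498.4, -97.4, 173.5]
eef_rot: [-0.002, 0.002, 1.0, -0.001]
force: [-0.7, 0.3, 0.3]
grip_width: 43.1
grip_force: 0.0
```

```bash
python3 -c "
from h import *
look()
"
```

```text
58.45 [498.4 -97.4 173.5] [-2.0e-03  2.3e-03  1.0e+00 -9.0e-04] F [-0.7  0.3  0.3] w 43.1 g 0.0
collar [(array([450.6,  -5.3,  54. ]), 108.5)]
knob []
gauge [(array([ 492.4, -237.6,   98. ]), 30.5), (array([ 516.8, -218.9,   98. ]), 13.5)]
knob side [(array([300.3, 214. ]), 90.5)]
```

carry_out(plan=[[[0, 0, 0], [1.5, -29, 0], 0], [[0, 0, 0], [1.5, -29, 0], 0], [[0, 0, 0], [1.5, -29, 0], 0], [[0, 0, 0], [1, -29, 0], 0], [[0, 0, 0], [0.5, -27, 0], 0]])

```text
clock: 59.05
tool_pos: [494.3, -236.9, 175.0]
eef_rot: [0.0, -0.001, 1.0, 0.0]
force: [-0.1, 0.5, -0.7]
grip_width: 42.5
grip_force: 0.0
```

carry_out(plan=[[[0, 0, 0], [0, 0, 20], 0], [[0, 0, 0], [0, 0, 20], 0], [[0, 0, 0], [0, 0, 10], 0], [[0, 0, 0], [0, 0, 0], 0], [[0, 0, 0], [0, 0, 0], 0]])

```text
clock: 59.55
tool_pos: [494.6, -236.0, 125.5]
eef_rot: [0.0, -0.001, 1.0, 0.0]
force: [0.1, 0.1, -0.1]
grip_width: 43.0
grip_force: 0.0
```

carry_out(plan=[[[0, 0, 0], [1.2, -2.5, 15], 0], [[0, 0, 0], [0, 0, 20], 0], [[0, 0, 0], [0, 0, 15], 0], [[0, 0, 0], [0, 0, 4], 0], [[0, 0, 0], [0, 0, 0], 0]])

```text
clock: 60.05
tool_pos: [492.6, -239.5, 70.7]
eef_rot: [-0.0, -0.0, 1.0, 0.0]
force: [0.2, -0.2, 0.1]
grip_width: 42.6
grip_force: 0.0
```

carry_out(plan=[[[0, 0, 0], [0, 0, 0], -0.4], [[0, 0, 0], [0, 0, 0], -0.6], [[0, 0, 0], [0, 0, 0], -1], [[0, 0, 0], [0, 0, 0], -1], [[0, 0, 0], [0, 0, 0], -1]], squeeze=60)

```text
clock: 60.55
tool_pos: [493.4, -239.6, 72.0]
eef_rot: [0.001, -0.0, 1.0, -0.0]
force: [-0.5, 0.3, 6.1]
grip_width: 18.8
grip_force: 58.5
```

carry_out(plan=[[[0, 0, 0], [0, 0, -15], -1], [[0, 0, 0], [0, 0, -35], -1], [[0, 0, 0], [0, 0, -35], -1], [[0, 0, 0], [0, 0, -20], -1], [[0, 0, 0], [0, 0, 0], -1]])

```text
clock: 61.05
tool_pos: [494.4, -239.9, 178.6]
eef_rot: [0.002, -0.0, 1.0, -0.001]
force: [0.0, 0.2, -1.2]
grip_width: 18.6
grip_force: 58.9
```

carry_out(plan=[[[0, 0, 0], [4, 23.5, 0], -1], [[0, 0, 0], [4, 23.5, 0], -1], [[0, 0, 0], [4, 23.5, 0], -1], [[0, 0, 0], [4, 23.5, 0], -1], [[0, 0, 0], [4, 23.5, 0], -1]])

```text
clock: 61.55
tool_pos: [471.3, -121.4, 174.8]
eef_rot: [-0.001, -0.0, 1.0, 0.0]
force: [0.4, 0.2, -0.1]
grip_width: 18.4
grip_force: 58.9
```

carry_out(plan=[[[0, 0, 0], [4, 23.5, 0], -1], [[0, 0, 0], [4, 23.5, 0], -1], [[0, 0, 0], [4, 23.5, 0], -1], [[0, 0, 0], [4, 23.5, 0], -1], [[0, 0, 0], [5, 23, 0], -1]])

```text
clock: 62.05
tool_pos: [450.5, -4.5, 175.0]
eef_rot: [-0.001, -0.0, 1.0, 0.0]
force: [1.0, 0.4, 0.4]
grip_width: 18.6
grip_force: 58.9
```

carry_out(plan=[[[0, 0, 0], [0, 0, 20], -1], [[0, 0, 0], [0, 0, 20], -1], [[0, 0, 0], [0, 0, 10], -1], [[0, 0, 0], [0, 0, 0], -1], [[0, 0, 0], [0, 0, 0], -1]])

```text
clock: 62.55
tool_pos: [451.5, -5.1, 126.0]
eef_rot: [-0.0, -0.0, 1.0, 0.0]
force: [0.7, -0.9, -1.1]
grip_width: 18.2
grip_force: 58.9
```

```bash
python3 -c "
from h import *
st();d=eyes.read_camera('side');cv2.imwrite('pics/s11.png',d)
for f,lab in(('pics/s9.png','second'),('pics/s11.png','now')):
    im=cv2.imread(f)
    for c,a,b in blobs(im,(60,60,30),(95,255,255),(235,195,40,45),3): print(lab,'green',np.round(c,2),a,b[:,0].round(1))
    for c,a,b in blobs(im,(12,60,60),(30,255,255),(235,225,40,40),20): print(lab,'brass',np.round(c,2),a,b[:,0].round(1))
"
```

```text
62.55 [451.5  -5.1 126. ] [-4.e-04 -2.e-04  1.e+00  1.e-04] F [ 0.7 -0.9 -1.1] w 18.2 g 58.9
second green [250.57 223.43] 7.0 [246.9 255.  255.2 247.1]
second brass [253.06 245.37] 159.0 [246. 260. 260. 246.]
now green [251.   224.31] 8.0 [246.9 255.  255.2 247.1]
now brass [252.73 246.3 ] 160.0 [246. 246. 260. 260.]
```

carry_out(plan=[[[0, 0, 0], [-1.2, 0, 0], -1], [[0, 0, 0], [0, 0, 4], -1], [[0, 0, 0], [0, 0, 4], -1], [[0, 0, 0], [0, 0, 3], -1], [[0, 0, 0], [0, 0, 3], -1]])

```text
clock: 63.1
tool_pos: [452.8, -5.2, 111.9]
eef_rot: [-0.0, -0.0, 1.0, -0.0]
force: [-1.0, 0.2, -1.2]
grip_width: 18.4
grip_force: 58.9
```

carry_out(plan=[[[0, 0, 0], [0, 0, 1], -1], [[0, 0, 0], [0, 0, 2], -1], [[0, 0, 0], [0, 0, 1], -1], [[0, 0, 0], [0, 0, 0], -1], [[0, 0, 0], [0, 0, 0], -1]])

```text
clock: 63.6
tool_pos: [452.9, -5.0, 108.2]
eef_rot: [0.0, -0.0, 1.0, 0.0]
force: [-0.3, -0.2, 0.1]
grip_width: 19.1
grip_force: 58.9
```

carry_out(plan=[[[0, 0, 0], [0, 0, 2], -1], [[0, 0, 0], [0, 0, 2], -1], [[0, 0, 0], [0, 0, 1], -1], [[0, 0, 0], [0, 0, 0.5], -1], [[0, 0, 0], [0, 0, 0], -1]])

```text
clock: 64.1
tool_pos: [452.8, -5.0, 102.6]
eef_rot: [-0.0, -0.0, 1.0, 0.0]
force: [-0.4, -0.1, -0.8]
grip_width: 18.4
grip_force: 58.9
```

carry_out(plan=[[[0, 0, 0], [0, 0, 2], -1], [[0, 0, 0], [0, 0, 2], -1], [[0, 0, 0], [0, 0, 2], -1], [[0, 0, 0], [0, 0, 2], -1], [[0, 0, 0], [0, 0, 2], -1]])

```text
clock: 64.6
tool_pos: [452.8, -5.1, 92.5]
eef_rot: [-0.0, -0.0, 1.0, -0.0]
force: [-0.3, 0.6, -0.3]
grip_width: 18.5
grip_force: 58.9
```

carry_out(plan=[[[0, 0, 0], [0, 0, 1], -1], [[0, 0, 0], [0, 0, 1], -1], [[0, 0, 0], [0, 0, 0.8], -1], [[0, 0, 0], [0, 0, 0], -1], [[0, 0, 0], [0, 0, 0], -1]])

```text
clock: 65.1
tool_pos: [452.9, -5.0, 90.0]
eef_rot: [0.0, -0.0, 1.0, -0.0]
force: [-0.9, -0.2, 1.1]
grip_width: 18.6
grip_force: 59.6
```

carry_out(plan=[[[0, 0, 0], [0, 0, 0.8], -1], [[0, 0, 0], [0, 0, 0.6], -1], [[0, 0, 0], [0, 0, 0], -1], [[0, 0, 0], [0, 0, 0], -1], [[0, 0, 0], [0, 0, 0], -1]])

```text
clock: 65.6
tool_pos: [453.0, -4.8, 89.8]
eef_rot: [0.001, -0.0, 1.0, -0.001]
force: [-3.4, -1.7, 16.3]
grip_width: 18.9
grip_force: 61.0
```

```bash
python3 -c "
from h import *
st();crop('side',215,195,80,70,8,'pics/s12.png')
"
```

```text
65.6 [453.   -4.8  89.8] [ 6.e-04 -4.e-04  1.e+00 -7.e-04] F [-3.4 -1.7 16.3] w 18.9 g 61.0
```

View pics/s12.png

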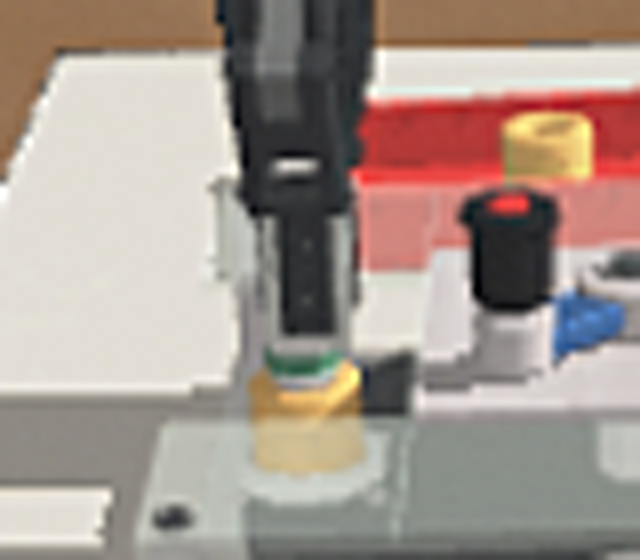

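carry_out(plan=[[[0, 0, 0], [0, 0, -5], -1], [[0, 0, 0], [0, 0, -15], -1], [[0, 0, 0], [0, 0, -25], -1], [[0, 0, 0], [0, 0, -25], -1], [[0, 0, 0], [0, 0, -17.7], -1]])

```text
clock: 66.15
tool_pos: [453.1, -5.0, 177.4]
eef_rot: [0.0, -0.0, 1.0, 0.0]
force: [0.8, 0.1, -1.4]
grip_width: 18.7
grip_force: 59.5
```

carry_out(plan=[[[0, 0, 0], [-4, -23.5, 0], -1], [[0, 0, 0], [-4, -23.5, 0], -1], [[0, 0, 0], [-4, -23.5, 0], -1], [[0, 0, 0], [-4, -23.5, 0], -1], [[0, 0, 0], [-4, -23.5, 0], -1]])

```text
clock: 66.65
tool_pos: [472.7, -123.7, 176.1]
eef_rot: [-0.0, -0.0, 1.0, 0.0]
force: [1.1, 0.4, -0.3]
grip_width: 18.5
grip_force: 59.5
```

carry_out(plan=[[[0, 0, 0], [-4, -23.5, 0], -1], [[0, 0, 0], [-4, -23.5, 0], -1], [[0, 0, 0], [-4, -23.5, 0], -1], [[0, 0, 0], [-4, -23.5, 0], -1], [[0, 0, 0], [-3.8, -23, 0], -1]])

```text
clock: 67.15
tool_pos: [492.5, -240.8, 175.9]
eef_rot: [-0.0, -0.0, 1.0, 0.0]
force: [0.1, 0.7, -1.3]
grip_width: 18.4
grip_force: 59.5
```

carry_out(plan=[[[0, 0, 0], [0, 0, 25], -1], [[0, 0, 0], [0, 0, 25], -1], [[0, 0, 0], [0, 0, 15], -1], [[0, 0, 0], [0, 0, 0], -1], [[0, 0, 0], [0, 0, 0], -1]])

```text
clock: 67.65
tool_pos: [493.0, -239.2, 111.4]
eef_rot: [0.0, -0.001, 1.0, 0.0]
force: [0.7, 0.9, -1.1]
grip_width: 18.2
grip_force: 59.5
```

carry_out(plan=[[[0, 0, 0], [0, 0, 10], -1], [[0, 0, 0], [0, 0, 10], -1], [[0, 0, 0], [0, 0, 8], -1], [[0, 0, 0], [0, 0, 7], -1], [[0, 0, 0], [0, 0, 3.5], -1]])

```text
clock: 68.15
tool_pos: [493.3, -239.4, 72.1]
eef_rot: [0.0, -0.0, 1.0, 0.0]
force: [1.4, 0.0, -0.2]
grip_width: 18.4
grip_force: 59.5
```

carry_out(plan=[[[0, 0, 0], [0, 0, 0], -1], [[0, 0, 0], [0, 0, 0], -0.5], [[0, 0, 0], [0, 0, 0], -0.2], [[0, 0, 0], [0, 0, 0], -0.1], [[0, 0, 0], [0, 0, 0], -0.1]])

```text
clock: 68.65
tool_pos: [492.5, -239.7, 72.8]
eef_rot: [-0.0, -0.0, 1.0, -0.0]
force: [-0.1, 0.7, -1.3]
grip_width: 37.9
grip_force: 0.0
```

carry_out(plan=[[[0, 0, 0], [0, 0, -10], -0.1], [[0, 0, 0], [0, 0, -30], -0.1], [[0, 0, 0], [0, 0, -30], -0.1], [[0, 0, 0], [0, 0, -34], -0.1], [[0, 0, 0], [0, 0, 0], -0.1]])

```text
clock: 69.15
tool_pos: [495.8, -239.6, 181.4]
eef_rot: [0.004, -0.0, 1.0, -0.001]
force: [1.0, -0.1, 0.1]
grip_width: 38.6
grip_force: 0.0
```

carry_out(plan=[[[0, 0, 0], [4, 23.5, 0], 0], [[0, 0, 0], [4, 23.5, 0], 0], [[0, 0, 0], [4, 23.5, 0], 0], [[0, 0, 0], [4, 23.5, 0], 0], [[0, 0, 0], [4, 23.5, 0], 0]])

```text
clock: 69.65
tool_pos: [472.0, -121.2, 176.6]
eef_rot: [-0.0, -0.0, 1.0, -0.0]
force: [-0.7, -0.2, 0.5]
grip_width: 42.5
grip_force: 0.0
```

```bash
python3 -c "
from h import *
look();trays()
"
```

```text
69.65 [ 472.  -121.2  176.6] [-3.e-04 -2.e-04  1.e+00 -1.e-04] F [-0.7 -0.2  0.5] w 42.5 g 0.0
collar [(array([450.7,  -5. ,  54. ]), 107.5)]
knob [(array([509. , -34.6, 113. ]), 9.5)]
gauge [(array([ 492.5, -238.9,   98. ]), 28.5), (array([ 516.7, -219.2,   98. ]), 14.5)]
knob side [(array([300.4, 214. ]), 89.5), (array([270.6, 214.4]), 55.0)]
red 2003.0 centre [508.8 255.4] x [579. 587. 438. 430.] y [309. 218. 202. 292.]
black 3400.0 centre [ 467.6 -380.3] x [592. 595. 343. 341.] y [-334. -424. -426. -338.]
```

carry_out(plan=[[[0, 0, 0], [4, 23.5, 0], 0], [[0, 0, 0], [4, 23.5, 0], 0], [[0, 0, 0], [4, 23.5, 0], 0], [[0, 0, 0], [5, 23.5, 0], 0], [[0, 0, 0], [4.3, 23, 0], 0]])

```text
clock: 70.3
tool_pos: [451.5, -5.7, 176.5]
eef_rot: [-0.0, 0.001, 1.0, -0.0]
force: [-0.2, 0.0, -0.7]
grip_width: 42.6
grip_force: 0.0
```

carry_out(plan=[[[0, 0, 0], [0, 0, 30], 0], [[0, 0, 0], [0, 0, 30], 0], [[0, 0, 0], [0, 0, 20], 0], [[0, 0, 0], [0, 0, 0], 0], [[0, 0, 0], [0, 0, 0], 0]])

```text
clock: 70.8
tool_pos: [451.7, -5.7, 96.7]
eef_rot: [-0.0, 0.0, 1.0, -0.0]
force: [-0.1, -0.5, 1.2]
grip_width: 43.0
grip_force: 0.0
```

carry_out(plan=[[[0, 0, 0], [0, 0, 15], 0], [[0, 0, 0], [0, 0, 15], 0], [[0, 0, 0], [0, 0, 9], 0], [[0, 0, 0], [0, 0, 0], 0], [[0, 0, 0], [0, 0, 0], 0]])

```text
clock: 71.3
tool_pos: [452.2, -5.3, 58.6]
eef_rot: [0.001, 0.0, 1.0, 0.0]
force: [-0.8, -0.5, -0.1]
grip_width: 43.2
grip_force: 0.0
```

carry_out(plan=[[[0, 0, 0], [0, 0, 0], -0.2], [[0, 0, 0], [0, 0, 0], -0.3], [[0, 0, 0], [0, 0, 0], -0.5], [[0, 0, 0], [0, 0, 0], -1], [[0, 0, 0], [0, 0, 0], -1]], squeeze=40)

```text
clock: 71.8
tool_pos: [452.0, -5.2, 58.8]
eef_rot: [0.001, -0.0, 1.0, -0.0]
force: [-1.0, -1.3, 9.4]
grip_width: 29.0
grip_force: 38.8
```

carry_out(plan=[[[0, 0, 0], [0, 0, -10], -1], [[0, 0, 0], [0, 0, -25], -1], [[0, 0, 0], [0, 0, -30], -1], [[0, 0, 0], [0, 0, -30], -1], [[0, 0, 0], [0, 0, -15], -1]])

```text
clock: 72.3
tool_pos: [452.0, -4.8, 169.9]
eef_rot: [0.001, -0.0, 1.0, -0.0]
force: [0.4, -1.2, -1.8]
grip_width: 28.6
grip_force: 39.6
```

carry_out(plan=[[[0, 0, 0], [-3.9, -25, 0], -1], [[0, 0, 0], [-3.9, -25, 0], -1], [[0, 0, 0], [-3.9, -25, 0], -1], [[0, 0, 0], [-3.9, -25, 0], -1], [[0, 0, 0], [-3.9, -25, 0], -1]])

```text
clock: 72.8
tool_pos: [470.6, -131.2, 168.0]
eef_rot: [-0.0, -0.0, 1.0, -0.0]
force: [0.7, 0.6, -0.7]
grip_width: 28.5
grip_force: 39.6
```

carry_out(plan=[[[0, 0, 0], [-3.9, -25, 0], -1], [[0, 0, 0], [-3.9, -25, 0], -1], [[0, 0, 0], [-3.9, -25, 0], -1], [[0, 0, 0], [-3.9, -25, 0], -1], [[0, 0, 0], [-3.9, -25, 0], -1]])

```text
clock: 73.3
tool_pos: [490.1, -256.2, 167.9]
eef_rot: [-0.0, -0.0, 1.0, -0.0]
force: [-0.0, -0.0, -1.7]
grip_width: 29.0
grip_force: 39.6
```

```bash
python3 -c "
from h import *
st();trays()
"
```

```text
73.3 [ 490.1 -256.2  167.9] [-2.e-04 -2.e-04  1.e+00 -0.e+00] F [-0.  -0.  -1.7] w 29.0 g 39.6
red 2005.5 centre [508.8 255.2] x [580. 587. 438. 431.] y [309. 218. 202. 292.]
black 1177.5 centre [ 431.7 -323.8] x [537. 563. 326. 301.] y [-236. -285. -412. -362.]
```

```bash
python3 -c "
from h import *
t=cv2.imread('pics/trays.png');crop('top',360,190,130,160,3.5,'pics/t13.png',t)
"
```

```text
(no output)
```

View pics/t13.png

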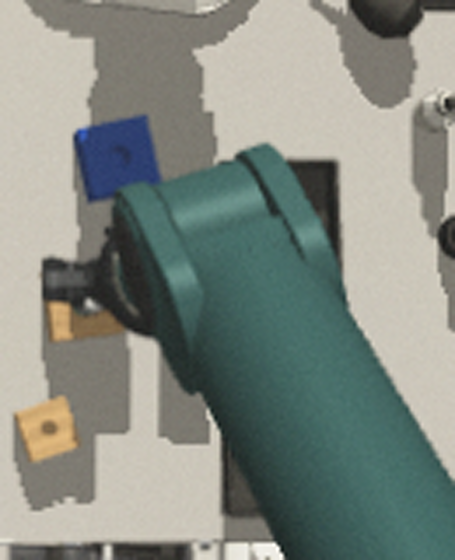

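carry_out(plan=[[[0, 0, 0], [-3.8, -25.2, 0], -1], [[0, 0, 0], [-3.8, -25.2, 0], -1], [[0, 0, 0], [-3.8, -25.2, 0], -1], [[0, 0, 0], [-3.8, -25.2, 0], -1], [[0, 0, 0], [-3.8, -25.2, 0], -1]])

```text
clock: 73.85
tool_pos: [509.2, -381.8, 167.8]
eef_rot: [-0.0, -0.0, 1.0, 0.0]
force: [0.5, 0.8, -0.9]
grip_width: 28.7
grip_force: 39.6
```

carry_out(plan=[[[0, 0, 0], [0, 0, 0], -1], [[0, 0, 0], [0, 0, 35], -1], [[0, 0, 0], [0, 0, 35], -1], [[0, 0, 0], [0, 0, 20], -1], [[0, 0, 0], [0, 0, 0], -1]])

```text
clock: 74.35
tool_pos: [507.2, -379.4, 74.9]
eef_rot: [-0.003, -0.001, 1.0, 0.002]
force: [-0.4, -1.0, -0.5]
grip_width: 28.6
grip_force: 39.6
```

carry_out(plan=[[[0, 0, 0], [0, 0, 15], -1], [[0, 0, 0], [0, 0, 15], -1], [[0, 0, 0], [0, 0, 8], -1], [[0, 0, 0], [0, 0, 3], -1], [[0, 0, 0], [0, 0, 0], -1]])

```text
clock: 74.85
tool_pos: [509.5, -381.0, 36.4]
eef_rot: [-0.0, -0.0, 1.0, 0.0]
force: [-0.4, -0.2, -0.7]
grip_width: 28.8
grip_force: 39.6
```

carry_out(plan=[[[0, 0, 0], [0, 0, 1], -1], [[0, 0, 0], [0, 0, 0.5], -0.3], [[0, 0, 0], [0, 0, 0], -0.15], [[0, 0, 0], [0, 0, 0], -0.1], [[0, 0, 0], [0, 0, 0], -0.1]])

```text
clock: 75.35
tool_pos: [509.7, -381.1, 35.5]
eef_rot: [0.0, -0.0, 1.0, -0.0]
force: [-0.0, 1.2, 0.7]
grip_width: 38.4
grip_force: 0.0
```

carry_out(plan=[[[0, 0, 0], [0, 0, -20], -0.1], [[0, 0, 0], [0, 0, -30], -0.1], [[0, 0, 0], [0, 0, -40], -0.1], [[0, 0, 0], [0, 0, -40], -0.1], [[0, 0, 0], [0, 0, -28], 0]])

```text
clock: 75.85
tool_pos: [510.8, -380.8, 197.6]
eef_rot: [0.002, -0.001, 1.0, -0.001]
force: [0.8, -0.3, 0.2]
grip_width: 42.9
grip_force: 0.0
```

carry_out(plan=[[[0, 0, 0], [0.1, 23, 0], 0], [[0, 0, 0], [0.1, 23, 0], 0], [[0, 0, 0], [0.1, 23, 0], 0], [[0, 0, 0], [0.1, 23, 0], 0], [[0, 0, 0], [0.1, 23, 0], 0]])

```text
clock: 76.35
tool_pos: [509.1, -264.9, 194.8]
eef_rot: [0.001, -0.0, 1.0, -0.0]
force: [0.3, 0.2, -0.4]
grip_width: 43.0
grip_force: 0.0
```

carry_out(plan=[[[0, 0, 0], [0.1, 23, 0], 0], [[0, 0, 0], [0.1, 23, 0], 0], [[0, 0, 0], [0.1, 23, 0], 0], [[0, 0, 0], [0.1, 23, 0], 0], [[0, 0, 0], [0.1, 23, 0], 0]])

```text
clock: 76.85
tool_pos: [508.5, -149.8, 194.6]
eef_rot: [0.001, -0.001, 1.0, -0.0]
force: [0.3, -0.0, -0.3]
grip_width: 42.7
grip_force: 0.0
```

carry_out(plan=[[[0, 0, 0], [0.1, 23, 0], 0], [[0, 0, 0], [0.1, 23, 0], 0], [[0, 0, 0], [0.1, 23, 0], 0], [[0, 0, 0], [0.1, 23, 0], 0], [[0, 0, 0], [0.1, 25, 0], 0]])

```text
clock: 77.35
tool_pos: [507.9, -33.1, 194.6]
eef_rot: [0.001, -0.0, 1.0, -0.0]
force: [0.3, 0.4, 0.9]
grip_width: 42.3
grip_force: 0.0
```

carry_out(plan=[[[0, 0, 8.4], [0, 0, 0], 0], [[0, 0, 8.4], [0, 0, 0], 0], [[0, 0, 8.4], [0, 0, 0], 0], [[0, 0, 8.4], [0, 0, 0], 0], [[0, 0, 8.4], [0, 0, 0], 0]])

```text
clock: 77.85
tool_pos: [508.0, -33.5, 194.6]
eef_rot: [0.001, 0.361, 0.933, 0.0]
force: [-0.2, 0.2, -0.5]
grip_width: 42.3
grip_force: 0.0
```

carry_out(plan=[[[0, 0, 8.4], [0, 0, 0], 0], [[0, 0, 8.4], [0, 0, 0], 0], [[0, 0, 8.4], [0, 0, 0], 0], [[0, 0, 8.4], [0, 0, 0], 0], [[0, 0, 8.4], [0, 0, 0], 0]])

```text
clock: 78.35
tool_pos: [508.0, -33.4, 194.6]
eef_rot: [0.0, 0.671, 0.742, 0.001]
force: [-0.8, -0.8, -0.3]
grip_width: 42.9
grip_force: 0.0
```

carry_out(plan=[[[0, 0, 8.4], [0, 0, 0], 0], [[0, 0, 8.4], [0, 0, 0], 0], [[0, 0, 8.4], [0, 0, 0], 0], [[0, 0, 8.4], [0, 0, 0], 0], [[0, 0, 8.4], [0, 0, 0], 0]])

```text
clock: 78.85
tool_pos: [508.0, -33.2, 194.6]
eef_rot: [-0.0, 0.892, 0.452, 0.001]
force: [-0.2, -0.4, -0.2]
grip_width: 42.5
grip_force: 0.0
```

carry_out(plan=[[[0, 0, 8.4], [0, 0, 0], 0], [[0, 0, 0], [0, 0, 20], 0], [[0, 0, 0], [0, 0, 20], 0], [[0, 0, 0], [0, 0, 0], 0], [[0, 0, 0], [0, 0, 0], 0]])

```text
clock: 79.35
tool_pos: [508.0, -33.5, 154.0]
eef_rot: [-0.0, 0.922, 0.388, 0.0]
force: [-0.1, 0.2, -0.1]
grip_width: 42.6
grip_force: 0.0
```

```bash
python3 -c "
from h import *
s=st();M=rot(s['eef_rot']);print('yaw',np.degrees(np.arctan2(M[1,0],M[0,0])));print('tool shift to (508,-33.9)',(M.T@(np.array([508,-33.9,115.5])-s['tool_pos'])).round(2));trays()
t=cv2.imread('pics/trays.png')
print('brass',[(plane('top',c,30),a) for c,a,b in blobs(t,(12,110,80),(30,255,255),(160,230,60,80),20)],[(plane('top',c,30),a) for c,a,b in blobs(t,(12,110,80),(30,255,255),(418,230,45,110),20)])
"
```

```text
79.35 [508.  -33.5 154. ] [-2.000e-04  9.216e-01  3.881e-01  3.000e-04] F [-0.1  0.2 -0.1] w 42.6 g 0.0
yaw 45.67113514184993
tool shift to (508,-33.9) [-0.32  0.3  38.53]
red 2006.5 centre [508.8 255.4] x [579. 587. 439. 430.] y [310. 218. 202. 292.]
black 3410.0 centre [ 467.6 -380.5] x [592. 595. 343. 341.] y [-334. -424. -426. -338.]
brass [(array([506.9, 253.1,  30. ]), 105.5)] [(array([ 441. , -377.7,   30. ]), 119.0), (array([ 508. , -378.2,   30. ]), 119.5)]
```

carry_out(plan=[[[0, 0, 0], [0, 0.3, 15], 0], [[0, 0, 0], [0, 0, 15], 0], [[0, 0, 0], [0, 0, 8.5], 0], [[0, 0, 0], [0, 0, 0], 0], [[0, 0, 0], [0, 0, 0], 0]])

```text
clock: 79.9
tool_pos: [508.5, -34.2, 115.3]
eef_rot: [0.0, 0.922, 0.388, 0.0]
force: [0.3, -0.8, 0.1]
grip_width: 43.1
grip_force: 0.0
```

carry_out(plan=[[[0, 0, 0], [0, 0, 0], -0.4], [[0, 0, 0], [0, 0, 0], -0.6], [[0, 0, 0], [0, 0, 0], -1], [[0, 0, 0], [0, 0, 0], -1], [[0, 0, 0], [0, 0, 0], -1]], squeeze=60)

```text
clock: 80.4
tool_pos: [508.4, -34.0, 115.8]
eef_rot: [0.0, 0.922, 0.388, 0.0]
force: [-1.1, 0.4, 5.2]
grip_width: 22.7
grip_force: 58.4
```

carry_out(plan=[[[0, 0, 0], [0, 0, -4], -1], [[0, 0, 0], [0, 0, -4], -1], [[0, 0, 0], [0, 0, -4], -1], [[0, 0, 0], [0, 0, 0], -1], [[0, 0, 0], [0, 0, 0], -1]])

```text
clock: 80.9
tool_pos: [508.2, -34.0, 126.6]
eef_rot: [-0.0, 0.922, 0.388, 0.0]
force: [1.3, 1.1, -8.2]
grip_width: 23.0
grip_force: 59.1
```

carry_out(plan=[[[0, 0, -7.5], [-0.4, -5.7, 0], -1], [[0, 0, -7.5], [-0.4, -5.7, 0], -1], [[0, 0, -7.5], [-0.4, -5.8, 0], -1], [[0, 0, -7.5], [-0.4, -5.7, 0], -1], [[0, 0, -7.5], [-0.4, -5.7, 0], -1]])

```text
clock: 81.4
tool_pos: [490.9, -27.8, 128.3]
eef_rot: [0.006, 0.749, 0.662, 0.004]
force: [2.3, -7.6, -0.6]
grip_width: 14.0
grip_force: 0.9
```

carry_out(plan=[[[0, 0, -7.5], [-0.4, -5.7, 0], -1], [[0, 0, -7.5], [-0.4, -5.7, 0], -1], [[0, 0, -7.5], [-0.4, -5.8, 0], -1], [[0, 0, -7.5], [-0.4, -5.7, 0], -1], [[0, 0, -7.5], [-0.4, -5.7, 0], -1]])

```text
clock: 81.9
tool_pos: [454.9, -28.9, 127.2]
eef_rot: [0.001, 0.493, 0.87, -0.001]
force: [0.4, 0.4, -0.6]
grip_width: 0.2
grip_force: 0.0
```

carry_out(plan=[[[0, 0, -7.5], [-0.4, -5.8, 0], -1], [[0, 0, -7.5], [-0.4, -5.7, 0], -1], [[0, 0, 0], [0, 0, 0], -1], [[0, 0, 0], [0, 0, 0], -1], [[0, 0, 0], [0, 0, 0], -1]])

```text
clock: 82.4
tool_pos: [446.6, -35.3, 127.0]
eef_rot: [0.0, 0.379, 0.926, -0.0]
force: [0.1, -0.1, 0.6]
grip_width: -0.1
grip_force: 0.0
```

carry_out(plan=[[[0, 0, 0], [0, 0, -20], -1], [[0, 0, 0], [0, 0, -30], -0.5], [[0, 0, 0], [0, 0, -20], 0], [[0, 0, 0], [0, 0, 0], 0], [[0, 0, 0], [0, 0, 0], 0]])

```text
clock: 82.9
tool_pos: [446.3, -35.3, 196.9]
eef_rot: [0.001, 0.378, 0.926, -0.0]
force: [0.2, 0.4, -0.6]
grip_width: 42.8
grip_force: 0.0
```

```bash
python3 -c "
from h import *
st();t=eyes.read_camera('top');d=eyes.read_camera('side');cv2.imwrite('pics/t14.png',t)
for c,a,b in blobs(t,(0,150,90),(8,255,255),(250,215,85,80),2): print('top',np.round(c,1),a,plane('top',c,113),plane('top',c,121))
for c,a,b in blobs(d,(0,170,110),(8,255,255),(250,205,90,40),2): print('side',np.round(c,1),a,b.round(0).tolist())
for X in([508,-34,113],[508,-34,121]): print(proj('side',X))
a=cv2.resize(t[195:315,230:345],None,fx=3.4,fy=3.4,interpolation=cv2.INTER_CUBIC);e=cv2.resize(d[190:280,220:345],None,fx=3.2,fy=408/90,interpolation=cv2.INTER_CUBIC)
h=min(len(a),len(e));cv2.imwrite('pics/c14.png',np.hstack([a[:h],e[:h]]));print(a.shape,e.shape)
"
```

```text
82.9 [446.3 -35.3 196.9] [ 5.000e-04  3.781e-01  9.258e-01 -1.000e-04] F [ 0.2  0.4 -0.6] w 42.8 g 0.0
side [261.4 212.7] 93.0 [[255.0, 208.0], [278.0, 208.0], [278.0, 217.0], [255.0, 217.0]]
side [300.  211.4] 202.5 [[283.0, 206.0], [312.0, 206.0], [312.0, 216.0], [283.0, 216.0]]
[277.8 219.1]
[277.6 215.4]
(408, 391, 3) (408, 400, 3)
```

View pics/c14.png

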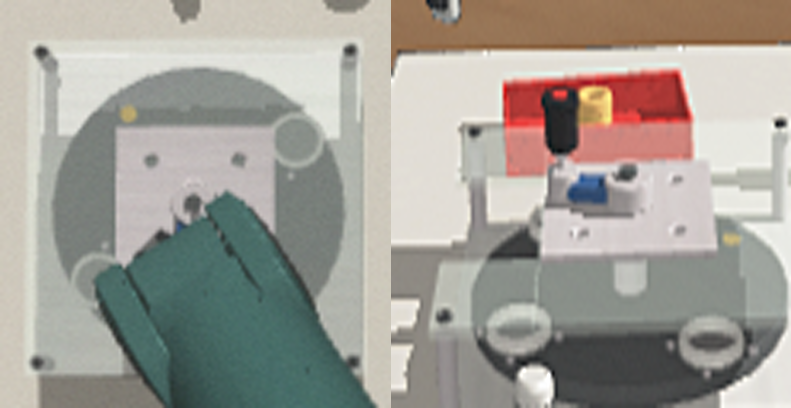

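carry_out(plan=[[[0, 0, 0], [-20, -20, 0], 0], [[0, 0, 0], [-20, -20, 0], 0], [[0, 0, 0], [-20, -20, 0], 0], [[0, 0, 0], [-20, -20, 0], 0], [[0, 0, 0], [-20, -20, 0], 0]])

```text
clock: 83.5
tool_pos: [446.8, -177.5, 195.5]
eef_rot: [-0.001, 0.378, 0.926, 0.0]
force: [-0.3, 0.1, -0.3]
grip_width: 42.2
grip_force: 0.0
```

carry_out(plan=[[[0, 0, 8.5], [0, 0, 0], 0], [[0, 0, 8.5], [0, 0, 0], 0], [[0, 0, 8.5], [0, 0, 0], 0], [[0, 0, 8.5], [0, 0, 0], 0], [[0, 0, 8.5], [0, 0, 0], 0]])

```text
clock: 84.0
tool_pos: [446.9, -176.4, 195.5]
eef_rot: [-0.001, 0.69, 0.724, -0.001]
force: [0.9, 0.4, -0.5]
grip_width: 43.1
grip_force: 0.0
```

carry_out(plan=[[[0, 0, 8.5], [0, 0, 0], 0], [[0, 0, 8.5], [0, 0, 0], 0], [[0, 0, 8.5], [0, 0, 0], 0], [[0, 0, 8.5], [0, 0, 0], 0], [[0, 0, 8.5], [0, 0, 0], 0]])

```text
clock: 84.5
tool_pos: [446.9, -176.3, 195.6]
eef_rot: [-0.001, 0.905, 0.425, -0.001]
force: [-0.4, 0.2, 0.1]
grip_width: 42.9
grip_force: 0.0
```

carry_out(plan=[[[0, 0, 8.5], [0, 0, 0], 0], [[0, 0, 8.5], [0, 0, 0], 0], [[0, 0, 8.5], [0, 0, 0], 0], [[0, 0, 8.5], [0, 0, 0], 0], [[0, 0, 8.5], [0, 0, 0], 0]])

```text
clock: 85.0
tool_pos: [446.9, -176.3, 195.6]
eef_rot: [-0.0, 0.998, 0.068, -0.001]
force: [-0.1, 0.3, -0.6]
grip_width: 42.7
grip_force: 0.0
```

```bash
python3 -c "
from h import *
s=st();M=rot(s['eef_rot']);print('yaw',np.degrees(np.arctan2(M[1,0],M[0,0])));t=eyes.read_camera('top');d=eyes.read_camera('side');cv2.imwrite('pics/t15.png',t);cv2.imwrite('pics/s15.png',d)
for c,a,b in blobs(t,(0,150,90),(8,255,255),(250,215,85,80),2):
  for z in(113,121):
    X=plane('top',c,z);print('top',np.round(c,1),a,X,np.degrees(np.arctan2(X[1]+2.5,X[0]-538.6)),np.hypot(X[1]+2.5,X[0]-538.6))
for c,a,b in blobs(t,(15,90,120),(35,255,255),(240,205,100,90),3): X=plane('top',c,26);print('dot',X,a,np.degrees(np.arctan2(X[1]+2.5,X[0]-538.6)))
for z in (113,121): print(proj('side',[495,5,z]))
for c,a,b in blobs(d,(0,190,110),(8,255,255),(266,204,12,14),1): print('side',c,a)
"
```

```text
85.0 [ 446.9 -176.3  195.6] [-3.000e-04  9.977e-01  6.790e-02 -1.300e-03] F [-0.1  0.3 -0.6] w 42.7 g 0.0
yaw 7.784388950806203
top [282.4 271.1] 10.5 [496.3   4.5 113. ] 170.60358548473712 42.87528425561749
top [282.4 271.1] 10.5 [495.7   4.  121. ] 171.38435181583588 43.38963009752449
dot [610.  50.  26.] 5.0 36.326825952120245
[272.2 212.6]
[272.1 209. ]
```

carry_out(plan=[[[0, 0, 8.4], [0, 0, 0], 0], [[0, 0, 8.3], [0, 0, 0], 0], [[0, 0, 0], [2.4, -23, 0], 0], [[0, 0, 0], [2.4, -23, 0], 0], [[0, 0, 0], [2.4, -23, 0], 0]])

```text
clock: 85.6
tool_pos: [464.7, -108.8, 196.0]
eef_rot: [0.0, 0.997, -0.073, -0.001]
force: [0.1, -0.3, -0.2]
grip_width: 42.9
grip_force: 0.0
```

carry_out(plan=[[[0, 0, 0], [2.4, -23, 0], 0], [[0, 0, 0], [2.4, -23, 0], 0], [[0, 0, 0], [2.4, -23, 0], 0], [[0, 0, 0], [2.6, -24, 0], 0], [[0, 0, 0], [2.6, -24, 0], 0]])

```text
clock: 86.1
tool_pos: [494.4, 5.3, 196.0]
eef_rot: [0.0, 0.997, -0.073, -0.001]
force: [0.3, -0.0, -0.3]
grip_width: 42.7
grip_force: 0.0
```

carry_out(plan=[[[0, 0, 0], [0, 0, 15], 0], [[0, 0, 0], [0, 0, 15], 0], [[0, 0, 0], [0, 0, 0], 0], [[0, 0, 0], [0, 0, 0], 0], [[0, 0, 0], [0, 0, 0], 0]])

```text
clock: 86.6
tool_pos: [495.0, 4.2, 167.0]
eef_rot: [0.0, 0.997, -0.074, 0.0]
force: [-0.8, 0.0, 0.2]
grip_width: 42.9
grip_force: 0.0
```

```bash
python3 -c "
from h import *
s=st();M=rot(s['eef_rot']);print('yaw',np.degrees(np.arctan2(M[1,0],M[0,0])));print((M.T@(np.array([495.1,4.3,123.5])-s['tool_pos'])).round(2))
"
```

```text
86.6 [495.    4.2 167. ] [ 0.000e+00  9.972e-01 -7.440e-02  2.000e-04] F [-0.8  0.   0.2] w 42.9 g 0.0
yaw -8.538643557885816
[ 0.1  -0.15 43.51]
```

Aligned with the knob. Lower, grip, and raise slightly.

carry_out(plan=[[[0, 0, 0], [0, 0, 15], 0], [[0, 0, 0], [0, 0, 15], 0], [[0, 0, 0], [0, 0, 13], 0], [[0, 0, 0], [0, 0, 0], 0], [[0, 0, 0], [0, 0, 0], 0]])

```text
clock: 87.1
tool_pos: [495.0, 4.2, 124.2]
eef_rot: [-0.0, 0.997, -0.075, 0.0]
force: [1.7, 0.5, 0.4]
grip_width: 42.7
grip_force: 0.0
```

carry_out(plan=[[[0, 0, 0], [0, 0, 0], -0.4], [[0, 0, 0], [0, 0, 0], -0.6], [[0, 0, 0], [0, 0, 0], -1], [[0, 0, 0], [0, 0, 0], -1], [[0, 0, 0], [0, 0, 0], -1]], squeeze=60)

```text
clock: 87.6
tool_pos: [495.3, 4.1, 124.7]
eef_rot: [0.0, 0.997, -0.075, 0.001]
force: [0.9, -1.2, 5.5]
grip_width: 22.8
grip_force: 58.5
```

carry_out(plan=[[[0, 0, 0], [0, 0, -2], -1], [[0, 0, 0], [0, 0, -1.5], -1], [[0, 0, 0], [0, 0, 0], -1], [[0, 0, 0], [0, 0, 0], -1], [[0, 0, 0], [0, 0, 0], -1]])

```text
clock: 88.1
tool_pos: [495.2, 4.1, 127.0]
eef_rot: [0.0, 0.997, -0.075, 0.0]
force: [2.8, -2.1, -8.0]
grip_width: 22.9
grip_force: 59.1
```

carry_out(plan=[[[0, 0, -7.2], [0.3, 5.5, 0], -1], [[0, 0, -7.2], [0.4, 5.5, 0], -1], [[0, 0, -7.2], [0.3, 5.5, 0], -1], [[0, 0, -7.2], [0.4, 5.5, 0], -1], [[0, 0, -7.2], [0.3, 5.6, 0], -1]])

```text
clock: 88.6
tool_pos: [499.1, -21.9, 127.0]
eef_rot: [-0.0, 0.971, 0.24, -0.0]
force: [1.6, 0.7, -8.1]
grip_width: 22.8
grip_force: 59.3
```

carry_out(plan=[[[0, 0, -7.2], [0.3, 5.5, 0], -1], [[0, 0, -7.2], [0.4, 5.5, 0], -1], [[0, 0, -7.2], [0.3, 5.5, 0], -1], [[0, 0, -7.2], [0.4, 5.5, 0], -1], [[0, 0, -7.2], [0.4, 5.6, 0], -1]])

```text
clock: 89.1
tool_pos: [517.6, -40.8, 126.8]
eef_rot: [-0.001, 0.849, 0.528, -0.001]
force: [0.8, 0.9, -8.1]
grip_width: 23.1
grip_force: 59.3
```

carry_out(plan=[[[0, 0, -7.2], [0.3, 5.5, 0], -1], [[0, 0, -7.2], [0.4, 5.5, 0], -1], [[0, 0, -7.2], [0.3, 5.5, 0], -1], [[0, 0, -7.2], [0.4, 5.5, 0], -1], [[0, 0, -7.2], [0.3, 5.6, 0], -1]])

```text
clock: 89.6
tool_pos: [543.6, -45.0, 126.4]
eef_rot: [-0.002, 0.645, 0.765, -0.001]
force: [-0.7, 2.4, -7.8]
grip_width: 23.0
grip_force: 59.3
```

carry_out(plan=[[[0, 0, -7.2], [0.3, 5.5, 0], -1], [[0, 0, -7.2], [0.4, 5.5, 0], -1], [[0, 0, -7.2], [0.3, 5.5, 0], -1], [[0, 0, -7.2], [0.4, 5.5, 0], -1], [[0, 0, -7.2], [0.4, 5.5, 0], -1]])

```text
clock: 90.1
tool_pos: [567.1, -33.1, 126.0]
eef_rot: [-0.002, 0.377, 0.926, -0.001]
force: [-0.8, -0.5, -8.3]
grip_width: 22.6
grip_force: 59.3
```

carry_out(plan=[[[0, 0, 0], [0, 0, 0], -1], [[0, 0, 0], [0, 0, 0], -1], [[0, 0, 0], [0, 0, 0], -1], [[0, 0, 0], [0, 0, 0], -1], [[0, 0, 0], [0, 0, 0], -1]])

```text
clock: 90.6
tool_pos: [567.5, -32.9, 126.7]
eef_rot: [-0.002, 0.379, 0.925, -0.001]
force: [-5.3, 1.5, -8.7]
grip_width: 22.8
grip_force: 59.4
```

```bash
python3 -c "
from h import *
s=st();M=rot(s['eef_rot']);print('yaw',np.degrees(np.arctan2(M[1,0],M[0,0])));print((M.T@(np.array([569.9,-33.5,127])-s['tool_pos'])).round(2))
"
```

```text
90.6 [567.5 -32.9 126.7] [-0.0016  0.3794  0.9252 -0.001 ] F [-5.3  1.5 -8.7] w 22.8 g 59.4
yaw 135.40615383582437
[-2.12  1.31 -0.3 ]
```

carry_out(plan=[[[0, 0, 0], [-1.2, 1.1, 0], -1], [[0, 0, 0], [0, 0, 0], -1], [[0, 0, 0], [0, 0, 4], -1], [[0, 0, 0], [0, 0, 4], -1], [[0, 0, 0], [0, 0, 3], -1]])

```text
clock: 91.1
tool_pos: [568.4, -32.3, 117.4]
eef_rot: [-0.002, 0.379, 0.926, -0.002]
force: [-15.3, 1.0, 25.5]
grip_width: 23.0
grip_force: 61.9
```

carry_out(plan=[[[0, 0, 0], [0, 0, 0.5], -1], [[0, 0, 0], [0, 0, 0], -1], [[0, 0, 0], [0, 0, 0], -1], [[0, 0, 0], [0, 0, 0], -1], [[0, 0, 0], [0, 0, 0], -1]])

```text
clock: 91.6
tool_pos: [568.4, -32.2, 117.6]
eef_rot: [-0.001, 0.378, 0.926, -0.002]
force: [-10.7, 1.2, 12.3]
grip_width: 22.4
grip_force: 60.9
```

carry_out(plan=[[[0, 0, 0], [0, 0, 0], -0.4], [[0, 0, 0], [0, 0, 0], -0.2], [[0, 0, 0], [0, 0, 0], 0], [[0, 0, 0], [0, 0, 0], 0], [[0, 0, 0], [0, 0, 0], 0]])

```text
clock: 92.1
tool_pos: [572.3, -33.4, 116.1]
eef_rot: [0.001, 0.38, 0.925, 0.0]
force: [-0.2, -0.0, 1.0]
grip_width: 43.0
grip_force: 0.0
```

carry_out(plan=[[[0, 0, 0], [0, 0, -15], 0], [[0, 0, 0], [0, 0, -25], 0], [[0, 0, 0], [0, 0, -30], 0], [[0, 0, 0], [0, 0, -30], 0], [[0, 0, 0], [0, 0, -30], 0]])

```text
clock: 92.6
tool_pos: [571.2, -32.8, 247.9]
eef_rot: [0.0, 0.379, 0.925, 0.0]
force: [-0.7, -0.0, -0.8]
grip_width: 42.6
grip_force: 0.0
```

carry_out(plan=[[[0, 0, 0], [-25, -25, 0], 0], [[0, 0, 0], [-25, -25, 0], 0], [[0, 0, 0], [-25, -25, 0], 0], [[0, 0, 0], [-25, -25, 0], 0], [[0, 0, 0], [-25, -25, 0], 0]])

```text
clock: 93.1
tool_pos: [572.5, -211.3, 246.9]
eef_rot: [0.001, 0.379, 0.925, 0.0]
force: [0.2, -0.5, 0.2]
grip_width: 42.4
grip_force: 0.0
```

```bash
python3 -c "
from h import *
st();t=eyes.read_camera('top');d=eyes.read_camera('side');cv2.imwrite('pics/t16.png',t);cv2.imwrite('pics/s16.png',d)
d0=cv2.imread('pics/side0.png');t0=cv2.imread('pics/top0.png')
for n,a,b in(('start',t0,d0),('now',t,d)):
  print(n,'knob',[(np.round(c,1),plane('top',c,113),s) for c,s,_ in blobs(a,(0,150,90),(8,255,255),(285,225,40,40),3)],'dot',[(plane('top',c,26),s) for c,s,_ in blobs(a,(12,90,80),(35,255,255),(270,275,40,40),3)],'gauge',[(plane('top',c,98),s) for c,s,_ in blobs(a,(0,0,185),(180,40,255),(376,262,22,22),6)])
  for c,s,q in blobs(b,(0,0,0),(180,255,60),(298,212,24,30),20): print(n,'side knob dark',np.round(c,2),s,q[:,1].min(),q[:,1].max())
  for c,s,q in blobs(b,(0,190,120),(8,255,255),(302,214,16,12),1): print(n,'side dot',np.round(c,2),s)
print('diff',np.abs(d[210:245,298:325].astype(int)-d0[210:245,298:325]).mean())
"
```

```text
93.1 [ 572.5 -211.3  246.9] [6.000e-04 3.792e-01 9.253e-01 0.000e+00] F [ 0.2 -0.5  0.2] w 42.4 g 0.0
start knob [(array([299.3, 239.3]), array([570.7, -33.7, 113. ]), 9.0)] dot [(array([451. ,  -3.6,  26. ]), 13.0)] gauge [(array([ 494.1, -238. ,   98. ]), 27.0), (array([ 516.8, -218.9,   98. ]), 13.5)]
start side knob dark [308.55 225.81] 102.5 219.0 232.0
now knob [(array([298.4, 238.8]), array([571.9, -31.5, 113. ]), 9.5)] dot [(array([451.1,  -7.9,  26. ]), 15.0)] gauge [(array([ 492.5, -238.9,   98. ]), 28.5), (array([ 516.7, -219.2,   98. ]), 14.5)]
now side knob dark [309.05 225.65] 95.0 219.0 232.0
diff 9.608112874779541
```

carry_out(plan=[[[0, 0, 0], [25, 25, 0], 0], [[0, 0, 0], [25, 25, 0], 0], [[0, 0, 0], [25, 25, 0], 0], [[0, 0, 0], [25, 25, 0], 0], [[0, 0, 0], [25, 25, 0], 0]])

```text
clock: 93.7
tool_pos: [571.0, -30.9, 246.7]
eef_rot: [0.0, 0.379, 0.925, 0.0]
force: [0.7, -0.1, -1.0]
grip_width: 42.9
grip_force: 0.0
```

carry_out(plan=[[[0, 0, 0], [0, 0, 30], 0], [[0, 0, 0], [0, 0, 30], 0], [[0, 0, 0], [0, 0, 30], 0], [[0, 0, 0], [0, 0, 0], 0], [[0, 0, 0], [0, 0, 0], 0]])

```text
clock: 94.2
tool_pos: [571.3, -32.4, 156.5]
eef_rot: [-0.0, 0.379, 0.925, 0.0]
force: [1.0, -0.7, 0.7]
grip_width: 42.6
grip_force: 0.0
```

```bash
python3 -c "
from h import *
s=st();M=rot(s['eef_rot']);print('yaw',np.degrees(np.arctan2(M[1,0],M[0,0])));print((M.T@(np.array([569.9,-33.5,117])-s['tool_pos'])).round(2))
"
```

```text
94.2 [571.3 -32.4 156.5] [-0.000e+00  3.789e-01  9.255e-01  3.000e-04] F [ 1.  -0.7  0.7] w 42.6 g 0.0
yaw 135.4731437306295
[ 0.26 -1.8  39.52]
```

carry_out(plan=[[[0, 0, 0], [0.2, -1.8, 15], 0], [[0, 0, 0], [0, 0, 15], 0], [[0, 0, 0], [0, 0, 9], 0], [[0, 0, 0], [0, 0, 0], 0], [[0, 0, 0], [0, 0, 0], 0]])

```text
clock: 94.7
tool_pos: [569.7, -34.1, 116.5]
eef_rot: [-0.0, 0.379, 0.925, 0.0]
force: [0.0, -0.1, -0.4]
grip_width: 42.8
grip_force: 0.0
```

carry_out(plan=[[[0, 0, 0], [0, 0, 0], -0.3], [[0, 0, 0], [0, 0, 0], -0.4], [[0, 0, 0], [0, 0, 0], -0.5], [[0, 0, 0], [0, 0, 0], -1], [[0, 0, 0], [0, 0, 0], -1]], squeeze=30)

```text
clock: 95.2
tool_pos: [570.6, -33.7, 117.4]
eef_rot: [0.001, 0.379, 0.925, 0.001]
force: [-0.4, 1.7, 4.0]
grip_width: 24.0
grip_force: 29.4
```

carry_out(plan=[[[0, 0, 0], [0, 0, 0], -0.4], [[0, 0, 0], [0, 0, 0], -0.2], [[0, 0, 0], [0, 0, 0], 0], [[0, 0, 0], [0, 0, 0], 0], [[0, 0, 0], [0, 0, 0], 0]])

```text
clock: 95.7
tool_pos: [569.2, -34.6, 116.3]
eef_rot: [-0.001, 0.379, 0.925, -0.0]
force: [0.9, -0.1, 0.8]
grip_width: 42.6
grip_force: 0.0
```

carry_out(plan=[[[0, 0, 0], [0, 0, -15], 0], [[0, 0, 0], [0, 0, -25], 0], [[0, 0, 0], [0, 0, -30], 0], [[0, 0, 0], [0, 0, -30], 0], [[0, 0, 0], [0, 0, -30], 0]])

```text
clock: 96.2
tool_pos: [569.5, -34.0, 248.8]
eef_rot: [0.0, 0.379, 0.925, 0.0]
force: [0.6, -0.7, 0.4]
grip_width: 42.5
grip_force: 0.0
```

carry_out(plan=[[[0, 0, 0], [-25, -25, 0], 0], [[0, 0, 0], [-25, -25, 0], 0], [[0, 0, 0], [-25, -25, 0], 0], [[0, 0, 0], [-25, -25, 0], 0], [[0, 0, 0], [-25, -25, 0], 0]])

```text
clock: 96.7
tool_pos: [570.8, -212.3, 247.9]
eef_rot: [0.0, 0.379, 0.925, -0.0]
force: [-0.3, -0.8, -0.0]
grip_width: 42.3
grip_force: 0.0
```

carry_out(plan=[[[0, 0, 0], [0, 0, 0], 0], [[0, 0, 0], [0, 0, 0], 0], [[0, 0, 0], [0, 0, 0], 0], [[0, 0, 0], [0, 0, 0], 0], [[0, 0, 0], [0, 0, 0], 0]])

```text
clock: 97.2
tool_pos: [571.2, -209.5, 247.1]
eef_rot: [0.0, 0.378, 0.926, 0.0]
force: [-0.3, 0.2, 0.7]
grip_width: 42.8
grip_force: 0.0
```

```bash
python3 -c "
from h import *
st();trays();t=cv2.imread('pics/trays.png');d=eyes.read_camera('side');cv2.imwrite('pics/s17.png',d)
d0=cv2.imread('pics/side0.png')
print('knob',[(np.round(c,1),plane('top',c,113),s) for c,s,_ in blobs(t,(0,150,90),(8,255,255),(285,225,40,40),3)],'dot',[(plane('top',c,26),s) for c,s,_ in blobs(t,(12,90,80),(35,255,255),(270,275,40,40),3)],'gauge',[(plane('top',c,98),s) for c,s,_ in blobs(t,(0,0,185),(180,40,255),(376,262,22,22),6)])
for b in(d0,d):
  for c,s,q in blobs(b,(0,0,0),(180,255,60),(298,212,24,30),20): print('side knob dark',np.round(c,2),s,q[:,1].min(),q[:,1].max())
print('brass',[(plane('top',c,30),a) for c,a,b in blobs(t,(12,110,80),(30,255,255),(160,230,60,80),20)],[(plane('top',c,30),a) for c,a,b in blobs(t,(12,110,80),(30,255,255),(418,230,45,110),20)])
print('gauge side',[(np.round(c,1),s) for b in(d0,d) for c,s,_ in blobs(b,(60,60,30),(95,255,255),(250,265,35,45),3)])
"
```

```text
97.2 [ 571.2 -209.5  247.1] [1.000e-04 3.781e-01 9.258e-01 1.000e-04] F [-0.3  0.2  0.7] w 42.8 g 0.0
red 2001.5 centre [508.8 255.4] x [580. 587. 438. 431.] y [309. 218. 203. 292.]
black 1065.5 centre [ 456.8 -315.9] x [587. 604. 326. 310.] y [-239. -279. -393. -353.]
knob [(array([298.5, 239. ]), array([571.4, -31.8, 113. ]), 10.0)] dot [(array([451.1,  -6.2,  26. ]), 14.5)] gauge [(array([ 492.5, -238.9,   98. ]), 28.5), (array([ 516.8, -218.9,   98. ]), 13.5)]
side knob dark [308.55 225.81] 102.5 219.0 232.0
side knob dark [308.91 225.71] 95.0 219.0 232.0
brass [(array([506.9, 253.1,  30. ]), 105.5)] []
gauge side [(array([267. , 303.3]), 10.5), (array([265.2, 303.2]), 11.5)]
```

```bash
python3 -c "
from rig import r
print(r.hand_in())
"
```

```text
the job is handed in; nothing more can be done
None
```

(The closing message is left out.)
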